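# Stow the till rolls in the wide drawer

## Robot

A 6-joint arm with a two-finger parallel gripper is mounted at the origin on a cart in front of the work surface, level with it; the furniture and walls round the work are solid. World frame = base frame: x ahead of the robot, y to its left, z up, the work surface at z = 0. Lengths are in mm, angles in rad, forces in N, time in s.
With the tool pointing down it reaches from about 375 to 925 mm from the base axis. Payload 5.7 kg.
Tool frame: the origin (TCP) lies midway between the tips of the shut fingers; the grasp point (between the pads) lies 19 mm behind it (bot.tcp_to_grasp is the distance from the TCP to the grasp point, in mm); z points along the fingers, y is the direction in which the jaws open and shut (so a half turn about z gives the same grasp; the last joint's range is limited). The gripper opens to 85 mm and grips with 20 to 120 N. Pads are 22 mm wide; open, the fingers measure 114 mm over their backs; the gripper's body (76 mm by 85 mm) begins 54 mm behind the grasp point. The pads swing forward as they close: fully open they stand 13 mm farther back than shut.
Start: joints at [-1.444, 0.359, 1.51, -0, 1.272, -0.115], TCP at [143.657, -582.517, 231.267] pointing down, gripper open.
Joint ranges: [-2.97, 2.97], [-1.01, 2.36], [0.21, 2.38], [-0.96, 4.11], [0.2, 2.71], [-2.98, 2.98]. Speed limits (rad/s): [2.39, 2.39, 3.14, 3.14, 3.14, 3.14].

## Interface

Orientations are given as [roll, pitch, yaw] about the fixed x, y, z axes, in that order (R = Rz(yaw) Ry(pitch) Rx(roll)).
In Python, from bench import bot gives the robot as it stands.
- The arm moves only by the tool apply_moves, never from a script. Its argument "targets" is a list that holds one entry, the list of rows, each a list of 5 numbers: the shift along the tool's x, y, z in cm, then the turn about the tool's z in rad, then the finger opening in cm, from 0 to 8.54. A call has 1 to 8 rows; each row shifts and turns the pose as measured when the row begins, along the tool's axes as they then stand; what a row does not reach is not made up. A row lasts 1/8 s, in which the tool goes at most 62.5 mm and 10.7 degrees, less where a joint would pass 70% of its speed; a pose out of reach is approached as far as the arm can. A call with a gripper value outside its range is refused whole. The fingers move at their own pace and stop on an object; "grip_force" is the grip in N (left out, the last holds). Time passes only in rows, so rows that do not move let the fingers close. It gives the time, the measured TCP pose, the force and the opening at its end, in the units of the state.
- bot.read_state(): the state, without advancing time (a new reading comes with each control period).
- bot.capture(name): name is "scene" or "top"; returns a dict with "img" (420x560x3 uint8, blue, green, red), "vfov" (degrees; the focal length in pixels is half the picture's height over the tangent of half this angle, whatever the lens; pixels are square), "cx", "cy" (the principal point, pixels), "k1" (the pictures are not rectified: a ray, as slopes to the right and down, at radius r is drawn at 1 + k1 r^2 times it, then the intrinsics apply), "world_to_cam" (4x4, takes a point from world to camera coordinates). Camera axes: x right, y up, looking along -z (the intrinsics and any distortion apply to the point x, -y, -z); pixel columns grow to the right and rows downward; lengths in mm; the calibration is good to about 2 mm. A picture is of the moment at which its call begins. There is no depth.
- bot.hand_in(): hands the job in, once; it reports no verdict.
Trained networks look in the newest picture that a camera, given by its name, has taken for a name from the list of things; names that differ only in an ending like _2 or _b are one class to them, and where a whole thing is asked for, a point or a joint stands for the part that bears it (a point fixed in the world has none). Each returns a list of dicts, best first, with "p" (0 to 1); they miss things now and then, are a little off and sometimes report something else, mostly with a low value. They report only what shows in the picture. A call takes as long as a camera call. They do not tell look-alikes from the thing itself.
- bot.search_frame(camera, label): "rect" ([left, top, width, height] as shares, 0 to 1, of the picture: columns of its width, rows of its height, round what is visible of it).
- bot.cut_out(camera, label): "pixels" (420x560 bool, what is visible of it) and "rect" ([left, top, width, height] as shares, 0 to 1, of the picture: columns of its width, rows of its height, round what is visible of it).
The state is a dict: "time_s": time; "q": joint angles; "joint_vel": joint speeds; "joint_efforts": joint torques, N m; "position": TCP position; "ee_rot": TCP orientation; "ft_force": force on the tool from outside, world axes, zero at the start; "wrist_torque": the same for the moment, N m; "gripper_width": finger opening in mm.
Only numpy, scipy, OpenCV 4.12 (cv2) and the standard library are available. Lean on these libraries where they do the work, as an engineer would, in place of code of your own. Each camera call takes 0.05 s, during which the arm holds its last target.

## Task

Pull the drawer of the wider drawer unit right out to its stop, stand both till rolls upright on its floor, and leave it pulled fully out. One roll stands in the drawer's way: move it clear first, and do not let the drawer run into it. Leave the narrow drawer shut and everything else where it stands.

Things in the scene. Friction and masses are not known exactly. Their poses are not given: they have to be found in the camera images.
- wide_unit: the wider counter-top drawer unit of plain light wood, fixed to the counter: 190 mm wide (its own y), 180 deep (x, drawer front included), 100 tall. Origin: centre of its underside on the counter; its own -x axis points out of the drawer front, the way the drawer is pulled; z up
- narrow_unit: the narrower counter-top drawer unit of plain light wood, fixed to the counter: 130 mm wide (its own y), 180 deep (x, drawer front included), 100 tall. Origin: centre of its underside on the counter; its own -x axis points out of the drawer front, the way the drawer is pulled; z up
- wide_handle (a point): middle of the wide drawer's steel bar handle, 68 mm above the counter and 35 mm in front of the drawer front; the round bar is 11 mm thick, 91 mm long (60 mm clear between its two posts) and runs level along the unit's y axis; the gap between bar and front is 29 mm; moves with the drawer; point axes parallel to the unit's
- narrow_handle (a point): middle of the narrow drawer's steel bar handle, 68 mm above the counter and 35 mm in front of the drawer front; the round bar is 11 mm thick, 91 mm long (60 mm clear between its two posts) and runs level along the unit's y axis; the gap between bar and front is 29 mm; moves with the drawer; point axes parallel to the unit's
- wide_floor (a point): point on top of the wide drawer's floor, 28 mm above the counter; moves with the drawer, axes as the unit's. Clear floor: x = -76 mm (inside of the 14 mm front) to +71 mm (back wall), y = -75 to +75 mm. Side and back walls rise 22 mm above the floor, 8 mm thick; the front reaches 87 mm above the counter. At the stop, what lies behind x = +59 mm is still under the unit's top
- wide_drawer (a joint): wide drawer's slide, in m: 0 shut, 0.135 pulled out to its stop; it stays where it is left and slides with about 3 N of friction
- narrow_drawer (a joint): narrow drawer's slide, in m: 0 shut, 0.135 pulled out to its stop; it stays where it is left and slides with about 3 N of friction
- till_roll_1_center (a point): centre (half-way up) of a plain white paper till roll, an upright solid cylinder 53 mm across and 57 tall, about 70 g, standing on the counter at the start; one of the two rolls, either one, stands in the wide drawer's way; z is the roll's axis
- till_roll_2_center (a point): centre (half-way up) of a plain white paper till roll, an upright solid cylinder 53 mm across and 57 tall, about 70 g, standing on the counter at the start; one of the two rolls, either one, stands in the wide drawer's way; z is the roll's axis
- jam_jar_center (a point): bystander: jam jar with screw lid, 65 mm across, 97 tall, standing in front of the narrow unit; centre, half-way up
- muffin_center (a point): bystander: muffin, 85 mm across, 73 tall, on the counter near the robot; centre, half-way up
- sanitiser_center (a point): bystander: pump bottle, 60 x 81 mm, 223 tall; centre, half-way up
- juice_bottle_center (a point): bystander: plastic bottle, 71 mm across, 205 tall; centre, half-way up
- drink_can_center (a point): bystander: tall can, 66 mm across, 168 tall; centre, half-way up
- order_pad_center (a point): bystander: flat paper pad, 150 x 100 mm, 13 thick, long side along its own x axis; centre, half-way up
- coin_bowl_center (a point): bystander: shallow bowl, 112 mm across, 33 tall, on top of the wide unit; centre, half-way up
- espresso_cup_center (a point): bystander: small cup with a handle, 60 mm across, 87 mm with the handle, 56 tall, on top of the narrow unit; centre, half-way up
Not all that is in view belongs to the job. Leave any orange or pink look-alike of the part that bears till_roll_1_center alone.

How it is judged:
By the outcome, as a careful person would: the job done as asked, in the order asked, and still so for the second after the job is handed in, with the robot touching nothing.
It also fails if it takes over 72 s, if anything falls off the work surface, if the arm or the gripper's body presses on something with over 40 N, if the wrist force passes 120 N, or if a joint passes its speed limit or range.

## Working session

There is one attempt and no reset: what is moved stays moved. The work goes in short steps, Python scripts to look and compute and a tool call to move; the robot and the scene stay as the last step left them, time stands still between calls to the robot, and variables do not carry over. Pictures are saved under pics/ and viewed, and the job is handed in when it is done.

Besides the shell and the picture viewer there is one more tool, called after "Call:" by a JSON object that holds its "api" and its "payload". apply_moves: Moves the arm, as the interface text tells. Its arguments: {"type":"object","properties":{"targets":{"type":"array"},"grip_force":{"type":"number"}},"required":["targets"]}

```bash
ls; mkdir -p pics
python3 - <<'E'
from bench import bot
import cv2
print(bot.read_state())
for n in("scene","top"):
    c=bot.capture(n); cv2.imwrite(f"pics/{n}0.png",c["img"])
    print(n,{k:v for k,v in c.items() if k!="img"})
E
```

```text
pics
{'time_s': 0.0, 'q': array([-1.44410423e+00,  3.59475187e-01,  1.51149253e+00, -1.19190899e-05,
        1.27248414e+00, -1.15088819e-01]), 'joint_vel': array([ 0.00137474,  0.00166607, -0.00039785,  0.00089962,  0.00102744,
       -0.00128946]), 'joint_efforts': array([-1.65591875e-03, -5.27622664e+01, -2.78624833e+01, -1.44948849e-04,
        1.34172617e-02,  2.49855816e-05]), 'position': array([ 143.56403704, -581.8413489 ,  230.44846632]), 'ee_rot': array([-3.13974443e+00, -2.02191527e-04,  2.41784238e-01]), 'ft_force': array([ 0.39112483, -0.13730471,  0.16595483]), 'wrist_torque': array([-0.01645367,  0.03058807, -0.02474793]), 'gripper_width': 85.40240187272555}
scene {'vfov': 42.08094942679294, 'cx': 280.10892070473443, 'cy': 206.11573733954938, 'k1': 0.035213878961371056, 'world_to_cam': array([[ 9.21924086e-01,  3.87354193e-01, -3.56504377e-03,
        -5.38743331e+02],
       [-2.20861664e-01,  5.33179024e-01,  8.16664101e-01,
         1.61864038e+01],
       [ 3.18239070e-01, -7.52114923e-01,  5.77102275e-01,
        -1.83723524e+03],
       [ 0.00000000e+00,  0.00000000e+00,  0.00000000e+00,
         1.00000000e+00]])}
top {'vfov': 48.35139372983055, 'cx': 283.9877952797912, 'cy': 214.02039283084184, 'k1': -0.16288192944733898, 'world_to_cam': array([[ 2.82927316e-03, -9.99995997e-01, -3.44795286e-05,
         5.44631628e+01],
       [ 9.94817465e-01,  2.81111717e-03,  1.01638132e-01,
        -5.82680811e+02],
       [-1.01637628e-01, -3.21862875e-04,  9.94821436e-01,
        -1.34529943e+03],
       [ 0.00000000e+00,  0.00000000e+00,  0.00000000e+00,
         1.00000000e+00]])}
```

View pics/scene0.png

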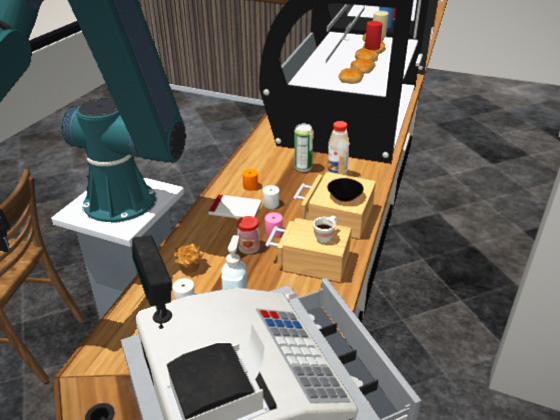

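View pics/top0.png

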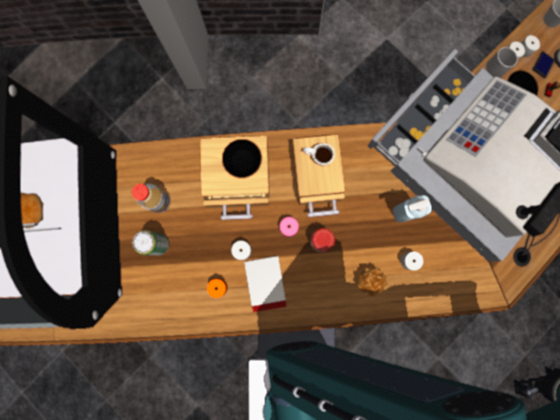

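The top view shows white rolls at (241,250), in front of the wide unit's handle at (237,211), and at (414,261), beside the muffin. Look-alikes to leave alone: orange (216,288) and pink (289,226). The wide unit is the one under the bowl, at (235,170).

```bash
cat > h.py <<'E'
import numpy as np, cv2
from bench import bot
def K(c):
    H=c["img"].shape[0]; f=H/2/np.tan(np.radians(c["vfov"])/2)
    return np.array([[f,0,c["cx"]],[0,f,c["cy"]],[0,0,1.]]), np.array([c["k1"],0,0,0,0])
def ray(c,uv):
    k,d=K(c); p=cv2.undistortPointsIter(np.array([[uv]],float),k,d,None,None,(3,50,1e-9))[0,0] if hasattr(cv2,'undistortPointsIter') else cv2.undistortPoints(np.array([[uv]],float),k,d)[0,0]
    M=c["world_to_cam"];R=M[:3,:3];t=M[:3,3]
    return -R.T@t, R.T@np.array([p[0],-p[1],-1])
def atz(c,uv,z):
    o,v=ray(c,uv); return o+v*(z-o[2])/v[2]
def proj(c,P):
    M=c["world_to_cam"]; q=(M[:3,:3]@np.asarray(P,float).reshape(-1,3).T).T+M[:3,3]
    q=q*[1,-1,-1]; k,d=K(c); return cv2.projectPoints(q,np.zeros(3),np.zeros(3),k,d)[0][:,0]
def tri(c1,u1,c2,u2):
    o1,v1=ray(c1,u1);o2,v2=ray(c2,u2)
    s=np.linalg.lstsq(np.c_[v1,-v2],o2-o1,rcond=None)[0]
    a=o1+s[0]*v1;b=o2+s[1]*v2; return (a+b)/2,np.linalg.norm(a-b)
E
python3 - <<'E'
from h import *
np.set_printoptions(precision=1,suppress=True)
cs={n:bot.capture(n) for n in("scene","top")}
zz={"till_roll_1_center":28,"jam_jar_center":48,"muffin_center":36,"sanitiser_center":111,"juice_bottle_center":102,"drink_can_center":84,"order_pad_center":6,"coin_bowl_center":116,"espresso_cup_center":128,"wide_handle":68,"narrow_handle":68,"wide_unit":100,"narrow_unit":100}
for l,z in zz.items():
    for n,c in cs.items():
        for r in bot.cut_out(n,l):
            if r["p"]<.3: continue
            x,y,w,h=np.array(r["rect"])*[560,420,560,420]
            u=(x+w/2,y+h/2); print(l,n,round(r["p"],2),np.array([x,y,w,h]),atz(c,u,z))
for n in cs:
  im=cs[n]["img"]
t=cs["top"]["img"][115:310,130:450]; cv2.imwrite("pics/topcrop.png",cv2.resize(t,None,fx=2.5,fy=2.5,interpolation=cv2.INTER_CUBIC))
t=cs["scene"]["img"][110:310,160:390]; cv2.imwrite("pics/scenecrop.png",cv2.resize(t,None,fx=3,fy=3,interpolation=cv2.INTER_CUBIC))
E
```

```text
till_roll_1_center scene 0.91 [263.6 183.6  19.3  27.6] [483.7 181.3  28. ]
till_roll_1_center scene 0.9 [264.7 215.6  16.   24.3] [547.6  29.6  28. ]
till_roll_1_center scene 0.77 [239.  168.3  20.1  25.5] [366.9 241.1  28. ]
till_roll_1_center top 0.88 [205.6 278.3  26.6  20.5] [363.7 245.4  28. ]
till_roll_1_center top 0.72 [131.  230.9  39.2  19.6] [501.9 451.8  28. ]
till_roll_1_center top 0.63 [277.9 218.1  21.   16.1] [546.9  43.1  28. ]
till_roll_1_center top 0.54 [230.5 240.4  22.   18.4] [477.6 180.2  28. ]
jam_jar_center scene 0.89 [232.2 216.2  26.   35.5] [494.9 -53.   48. ]
jam_jar_center top 0.89 [310.6 227.9  24.9  22.6] [507.9 -56.9  48. ]
muffin_center scene 0.81 [173.8 245.1  29.   28. ] [ 389.9 -203.9   36. ]
muffin_center top 0.91 [356.9 267.7  29.7  24.4] [ 389.8 -199.8   36. ]
sanitiser_center scene 0.69 [221.9 237.   24.2  49.9] [ 556.5 -241.1  111. ]
sanitiser_center top 0.68 [393.9 196.2  38.1  24.8] [ 590.6 -305.4  111. ]
juice_bottle_center scene 0.92 [327.6 120.6  20.6  55.7] [616.4 449.  102. ]
juice_bottle_center scene 0.73 [296.4 170.5  81.6  67.1] [71
[... 878 characters left out ...]
709.5 166.5  68. ]
wide_handle top 0.92 [205.1 194.4  63.6  26. ] [597.3 191.2  68. ]
narrow_handle scene 0.87 [267.9 223.4  25.4  45.3] [622.8 -87.1  68. ]
narrow_handle scene 0.61 [209.5 194.   52.   23.7] [417.6  40.1  68. ]
narrow_handle scene 0.5 [262.4 186.5  18.1  22.5] [502.9 123.7  68. ]
narrow_handle top 0.6 [298.8 196.4  48.7  21.5] [598.7 -56.1  68. ]
wide_unit scene 0.79 [297.5 172.9  81.6  65. ] [723.7 120.1 100. ]
wide_unit scene 0.32 [327.2 174.8  33.3  27. ] [711.2 216.  100. ]
wide_unit top 0.94 [201.5 136.2  68.1  81.5] [680. 193. 100.]
narrow_unit scene 0.81 [267.5 218.2  81.9  65.3] [ 714.8 -112.8  100. ]
narrow_unit top 0.97 [291.3 136.   50.1  85.6] [675.3 -34.8 100. ]
```

```bash
sleep 1
```

```text
(no output)
```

View pics/topcrop.png

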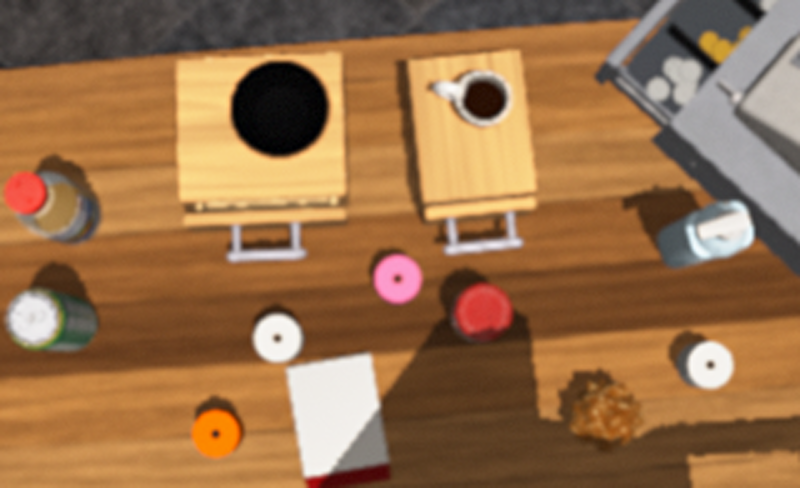

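View pics/scenecrop.png

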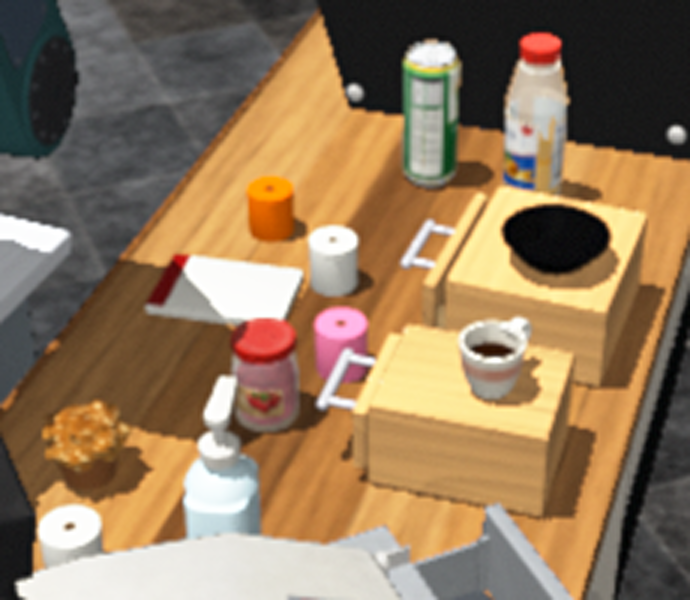

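Both crops confirm it. The white rolls are in topcrop at (277,338), which is in the drawer's path, and at (710,364), which is clear of it. The pink roll (397,278) and orange roll (216,433) are look-alikes. Next I'll measure the unit, handle and roll poses.

Run:
```python
from h import *
np.set_printoptions(precision=1,suppress=True)
c=bot.capture("top"); s=bot.capture("scene")
cc=lambda p:(129.7+p[0]/2.5,114.7+p[1]/2.5)
sc=lambda p:(159.8+p[0]/3,109.8+p[1]/3)
for n,p,z in [("A",(277,338),57),("B",(710,364),57),("orange",(216,433),57),("pink",(397,278),57),("ubl",(176,61),100),("ubr",(342,53),100),("ufl",(181,203),100),("ufr",(345,192),100),("hl",(229,258),68),("hr",(304,252),68),("dfl",(184,221),87),("dfr",(345,215),87),("jar lid",(483,308),97),("nhl",(446,250),68),("nhr",(521,243),68),("padtl",(287,368),13),("padtr",(371,353),13),("padbr",(388,475),13),("can",(35,319),168),("jtop",(24,193),205)]:
    print(n,atz(c,cc(p),z))
for n,p,z in [("A",(333,242),57),("B",(70,525),57),("hl",(432,225),68),("hr",(406,264),68),("ubl",(645,213),100),("ubr",(606,335),100),("ufl",(503,197),100),("ufr",(452,280),100),("orange",(271,190),57)]:
    print("s",n,atz(s,sc(p),z))
```

```text
A [476.1 180.4  57. ]
B [ 446.2 -319.6   57. ]
orange [367.1 249.4  57. ]
pink [545.5  43.   57. ]
ubl [790.2 296.8 100. ]
ubr [799.  106.6 100. ]
ufl [625.9 286.7 100. ]
ufr [638.7 101.9 100. ]
hl [566.9 235.5  68. ]
hr [574.1 149.5  68. ]
dfl [607.2 285.1  87. ]
dfr [614.4 102.2  87. ]
jar lid [509.1 -52.4  97. ]
nhl [576.9 -12.8  68. ]
nhr [585.2 -98.9  68. ]
padtl [441.8 172.3  13. ]
padtr [459.9  73.1  13. ]
padbr [316.7  52.7  13. ]
can [491.5 430.1 168. ]
jtop [621.8 435.1 205. ]
s A [477.6 176.1  57. ]
s B [ 444.3 -317.8   57. ]
s hl [571.  233.2  68. ]
s hr [572.4 152.   68. ]
s ubl [789.5 295.6 100. ]
s ubr [810.8  69.4 100. ]
s ufl [639.2 268.4 100. ]
s ufr [642.5  99.5 100. ]
s orange [369.1 247.4  57. ]
```

```bash
cat >> h.py <<'E'
def unit2w(pose,P):
    x,y,a=pose; P=np.asarray(P,float).reshape(-1,3); c,s=np.cos(a),np.sin(a)
    return np.c_[x+c*P[:,0]-s*P[:,1], y+s*P[:,0]+c*P[:,1], P[:,2]]
def draw(c,pose,out,box,f,wid=190,dr=0,extra=[]):
    im=c["img"][box[1]:box[3],box[0]:box[2]]; im=cv2.resize(im,None,fx=f,fy=f,interpolation=cv2.INTER_CUBIC)
    w=wid/2
    L=[[(-76,-w,100),(90,-w,100),(90,w,100),(-76,w,100),(-76,-w,100)],[(-90-dr,-w,87),(-90-dr,w,87)],[(-125-dr,-45.5,68),(-125-dr,45.5,68)]]
    pix=lambda P:np.round(((proj(c,P)+.5-np.array(box[:2]))*f-.5)).astype(int)
    for l in L: cv2.polylines(im,[pix(unit2w(pose,l))],False,(0,0,255),1)
    t=np.linspace(0,2*np.pi,40)
    for x,y,z,r in extra: cv2.polylines(im,[pix(np.c_[x+r*np.cos(t),y+r*np.sin(t),t*0+z])],True,(255,0,0),1)
    cv2.imwrite(out,im)
E
python3 - <<'E'
from h import *
from scipy.optimize import least_squares
np.set_printoptions(precision=3,suppress=True)
c=bot.capture("top"); s=bot.capture("scene")
cc=lambda p:(129.7+p[0]/2.5,114.7+p[1]/2.5)
sc=lambda p:(159.8+p[0]/3,109.8+p[1]/3)
F=[(c,cc((176,61)),(90,95,100)),(c,cc((342,53)),(90,-95,100)),(c,cc((229,256)),(-125,45.5,68)),(c,cc((304,250)),(-125,-45.5,68)),
(c,cc((184,221)),(-90,95,87)),(c,cc((345,215)),(-90,-95,87)),(s,sc((432,225)),(-125,45.5,68)),(s,sc((406,264)),(-125,-45.5,68)),(s,sc((645,213)),(90,95,100))]
def res(p): return np.concatenate([(proj(k,unit2w(p,P))[0]-np.array(uv)) for k,uv,P in F])
r=least_squares(res,[697,198,.05],loss="soft_l1"); print(r.x,res(r.x).reshape(-1,2))
ex=[(477,178.5,57,26.5),(445.5,-319,57,26.5)]
draw(c,r.x,"pics/fit_top.png",(130,115,450,310),2.5,extra=ex); draw(s,r.x,"pics/fit_sc.png",(160,110,390,310),3,extra=ex)
E
```

```text
[700.426 197.56    0.041] [[ 0.2    1.266]
 [ 0.085  1.646]
 [-0.8   -1.547]
 [ 0.88  -0.339]
 [-1.309  0.179]
 [ 1.142  0.009]
 [ 1.284 -0.558]
 [ 0.884  1.165]
 [-0.887 -0.276]]
```

View pics/fit_top.png

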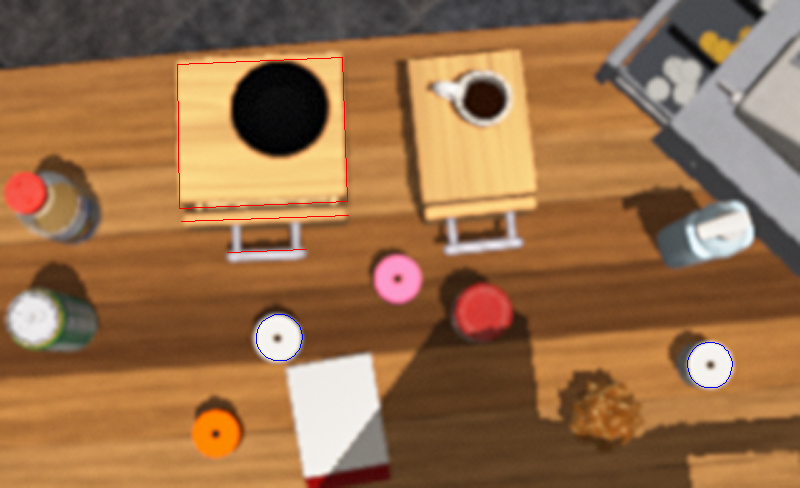

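View pics/fit_sc.png

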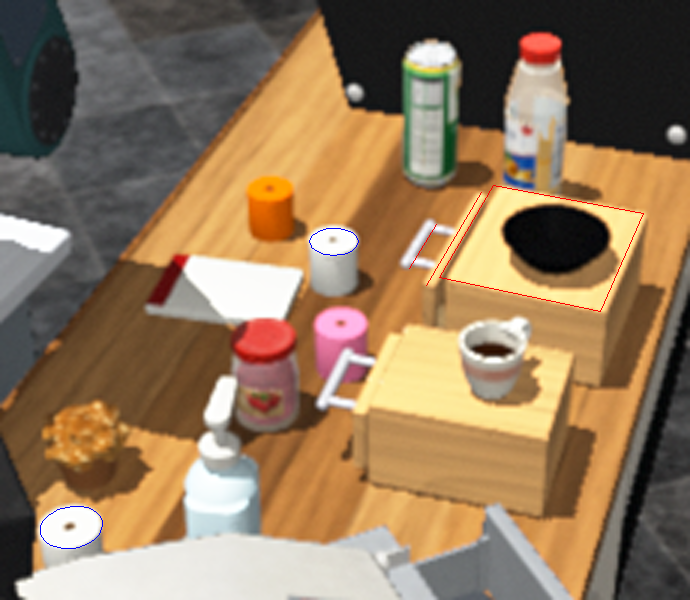

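Run:
```python
from h import *
from scipy.optimize import least_squares
np.set_printoptions(precision=3,suppress=True)
c=bot.capture("top"); s=bot.capture("scene")
cc=lambda p:(129.7+p[0]/2.5,114.7+p[1]/2.5)
sc=lambda p:(159.8+p[0]/3,109.8+p[1]/3)
F=[(c,cc((176,61)),(90,95,100),0),(c,cc((342,53)),(90,-95,100),0),(c,cc((229,257)),(-125,45.5,68),1),(c,cc((304,252)),(-125,-45.5,68),1),
(c,cc((184,221)),(-90,95,87),1),(c,cc((345,215)),(-90,-95,87),1),(s,sc((432,225)),(-125,45.5,68),1),(s,sc((404,266)),(-125,-45.5,68),1),(s,sc((645,213)),(90,95,100),0)]
def res(p): return np.concatenate([(proj(k,unit2w(p[:3],np.array(P)-[p[3]*d,0,0]))[0]-np.array(uv)) for k,uv,P,d in F])
r=least_squares(res,[697,198,.05,0],loss="soft_l1"); print(r.x,res(r.x).reshape(-1,2), unit2w(r.x[:3],[-125-r.x[3],0,68]))
draw(c,r.x[:3],"pics/fit_top2.png",(190,120,290,270),5.5,dr=r.x[3]); draw(s,r.x[:3],"pics/fit_sc2.png",(280,160,390,260),6,dr=r.x[3])
```

```text
[704.45  197.598   0.045   7.006] [[ 0.085  0.061]
 [-0.071  0.131]
 [-0.513 -0.847]
 [ 1.171 -0.186]
 [-1.083  1.371]
 [ 1.378  0.89 ]
 [ 0.288 -0.623]
 [ 0.645  0.453]
 [ 0.235 -0.116]] [[572.579 191.623  68.   ]]
```

View pics/fit_top2.png

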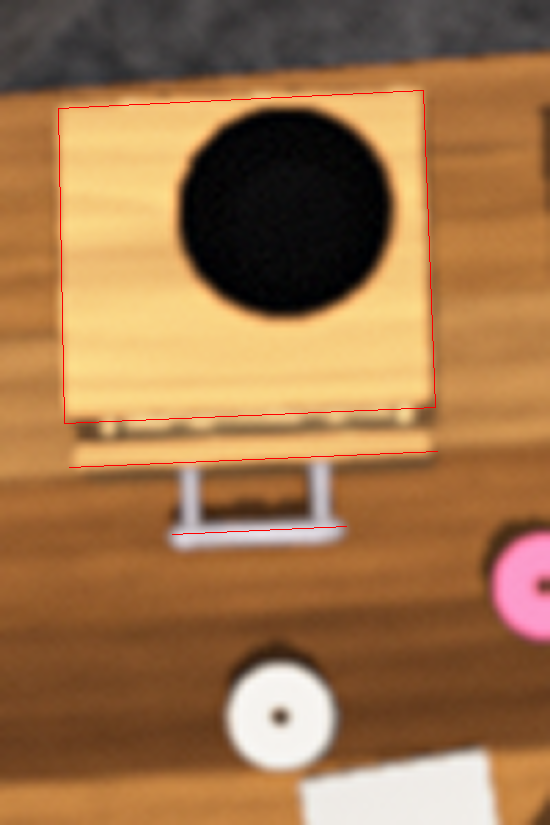

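View pics/fit_sc2.png

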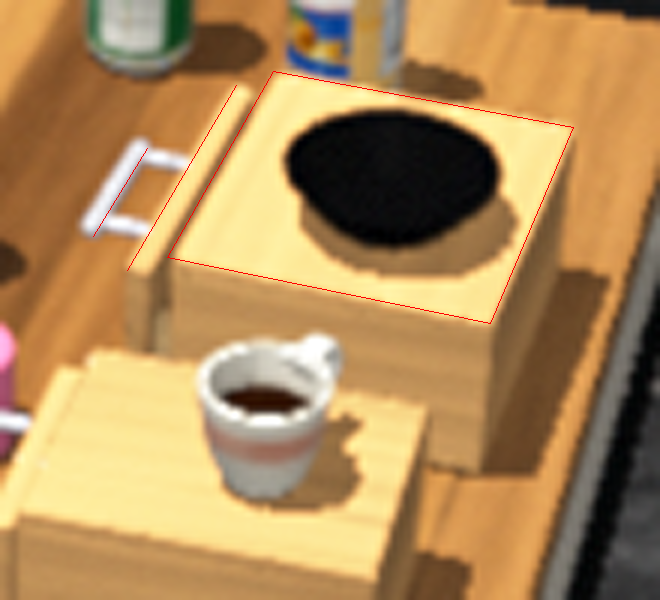

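```bash
cat >> h.py <<'E'
from scipy.spatial.transform import Rotation as Ro
def plan(wps,step=55,dyaw=.17,verbose=True):
    """wps: [(x,y,z,yaw,open_cm)] -> rows, chunks of 8; from current state"""
    st=bot.read_state(); R=Ro.from_euler("xyz",st["ee_rot"]).as_matrix(); p=np.array(st["position"])
    print("t",round(st["time_s"],2),"p",p.round(1),"rpy",st["ee_rot"].round(3),"F",st["ft_force"].round(1),"w",round(st["gripper_width"],1))
    rows=[]
    for x,y,z,yaw,o in wps:
        cy=np.arctan2(R[1,0],R[0,0]); d=(yaw-cy+np.pi)%(2*np.pi)-np.pi; g=np.array([x,y,z])
        n=max(1,int(np.ceil(max(np.linalg.norm(g-p)/step,abs(d)/dyaw))))
        dp=(g-p)/n
        for i in range(n):
            loc=R.T@dp/10; r=[round(float(v),2) for v in loc]+[round(float(-d/n),3),o]
            rows.append(r); R=R@Ro.from_euler("z",-d/n).as_matrix(); p=p+dp
    for i in range(0,len(rows),8): print("["+",".join(str(r) for r in rows[i:i+8])+"]")
E
python3 -c "
from h import *
plan([(420,-150,220,0,8.5),(477,178.5,140,0,8.5)])"
```

```text
t 1.8 p [ 143.7 -582.5  231.3] rpy [-3.141 -0.     0.242] F [ 0.9 -0.2  0.2] w 85.6
[[3.72, -3.54, 0.11, 0.024, 8.5],[3.63, -3.63, 0.11, 0.024, 8.5],[3.54, -3.71, 0.11, 0.024, 8.5],[3.45, -3.8, 0.11, 0.024, 8.5],[3.36, -3.88, 0.11, 0.024, 8.5],[3.26, -3.96, 0.11, 0.024, 8.5],[3.17, -4.04, 0.11, 0.024, 8.5],[3.07, -4.11, 0.11, 0.024, 8.5]]
[[2.97, -4.19, 0.11, 0.024, 8.5],[2.87, -4.26, 0.11, 0.024, 8.5],[0.81, -4.69, 1.14, 0.0, 8.5],[0.81, -4.69, 1.14, 0.0, 8.5],[0.81, -4.69, 1.14, 0.0, 8.5],[0.81, -4.69, 1.14, 0.0, 8.5],[0.81, -4.69, 1.14, 0.0, 8.5],[0.81, -4.69, 1.14, 0.0, 8.5]]
[[0.81, -4.69, 1.14, 0.0, 8.5]]
```

Call:
{"api": "apply_moves", "payload": {"targets": [[[3.7,-3.5,0.1,0.024,8.5],[3.6,-3.6,0.1,0.024,8.5],[3.5,-3.7,0.1,0.024,8.5],[3.5,-3.8,0.1,0.024,8.5],[3.4,-3.9,0.1,0.024,8.5],[3.3,-4.0,0.1,0.024,8.5],[3.2,-4.0,0.1,0.024,8.5],[3.1,-4.1,0.1,0.024,8.5]]]}}

```text
time_s: 2.8
position: [372.3, -233.1, 223.3]
ee_rot: [3.135, -0.003, 0.036]
ft_force: [0.7, -0.9, -0.4]
gripper_width: 84.8
```

Call:
{"api": "apply_moves", "payload": {"targets": [[[3.0,-4.2,0.1,0.024,8.5],[2.9,-4.3,0.1,0.024,8.5],[0.8,-4.7,1.1,0,8.5],[0.8,-4.7,1.1,0,8.5],[0.8,-4.7,1.1,0,8.5],[0.8,-4.7,1.1,0,8.5],[0.8,-4.7,1.1,0,8.5],[0.8,-4.7,1.1,0,8.5]]]}}

```text
time_s: 3.8
position: [489.2, 145.8, 154.3]
ee_rot: [3.132, -0.015, -0.013]
ft_force: [0.4, -0.3, 0.3]
gripper_width: 85.1
```

```bash
python3 -c "
from h import *
plan([(477,178.5,140,0,8.5),(477,178.5,70,0,8.5)])"
```

```text
t 3.8 p [489.2 145.8 154.3] rpy [ 3.132 -0.015 -0.013] F [ 0.4 -0.3  0.3] w 85.1
[[-1.29, -3.26, 1.38, -0.013, 8.5],[-0.05, -0.03, 3.5, 0.0, 8.5],[-0.05, -0.03, 3.5, 0.0, 8.5]]
```

Call:
{"api": "apply_moves", "payload": {"targets": [[[-1.3,-3.3,1.4,-0.013,8.5],[0,0,0,0,8.5]]]}}

```text
time_s: 4.05
position: [477.1, 183.0, 138.8]
ee_rot: [3.133, -0.015, 0.004]
ft_force: [0.0, -0.4, -0.3]
gripper_width: 85.3
```

```bash
python3 -c "
from h import *
plan([(477,178.5,80,0,8.5),(477,178.5,19,0,8.5)],step=32)
c=bot.capture('top'); cv2.imwrite('pics/t2.png',c['img'])
c=bot.capture('scene'); cv2.imwrite('pics/s2.png',cv2.resize(c['img'][110:310,160:390],None,fx=3,fy=3))"
```

```text
t 4.05 p [477.1 183.  138.8] rpy [ 3.133 -0.015  0.004] F [ 0.  -0.4 -0.3] w 85.3
[[-0.05, 0.2, 2.94, 0.002, 8.5],[-0.05, 0.2, 2.94, 0.002, 8.5],[-0.05, -0.03, 3.05, -0.0, 8.5],[-0.05, -0.03, 3.05, -0.0, 8.5]]
```

View pics/s2.png

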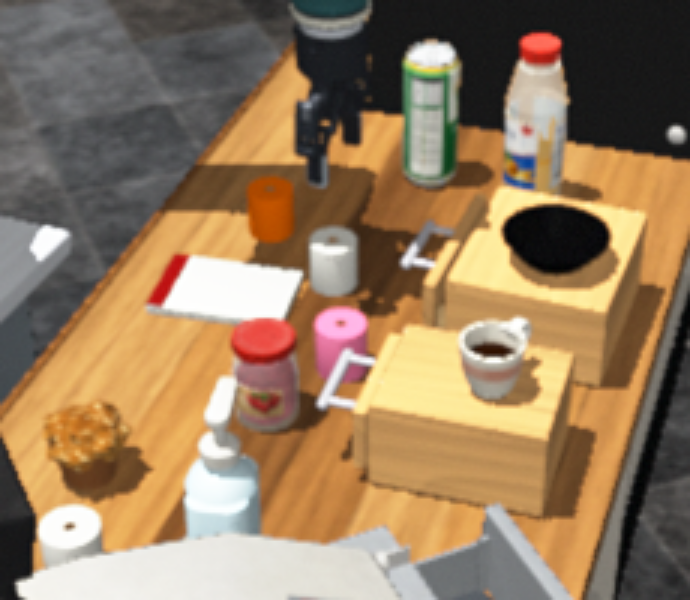

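The hand is above the roll (crop 333,262) and square to it. Next I lower and grip.

Call:
{"api": "apply_moves", "payload": {"targets": [[[-0.05,0.2,2.9,0.002,8.5],[-0.05,0.2,2.9,0,8.5],[-0.05,0,3.0,0,8.5],[-0.05,0,2.8,0,8.5],[0,0,0,0,8.5]]]}}

```text
time_s: 4.78
position: [486.9, 171.2, 25.6]
ee_rot: [3.134, -0.03, -0.007]
ft_force: [-0.9, -1.2, 0.7]
gripper_width: 85.0
```

```bash
python3 -c "
from h import *
plan([(477,178.5,19,0,8.5)],step=32)
c=bot.capture('top'); cv2.imwrite('pics/t3.png',cv2.resize(c['img'][190:310,170:330],None,fx=4,fy=4))
c=bot.capture('scene'); cv2.imwrite('pics/s3.png',cv2.resize(c['img'][130:250,200:340],None,fx=5,fy=5))"
```

```text
t 4.78 p [486.9 171.2  25.6] rpy [ 3.134 -0.03  -0.007] F [-0.9 -1.2  0.7] w 85.0
[[-1.01, -0.72, 0.63, -0.007, 8.5]]
```

View pics/s3.png

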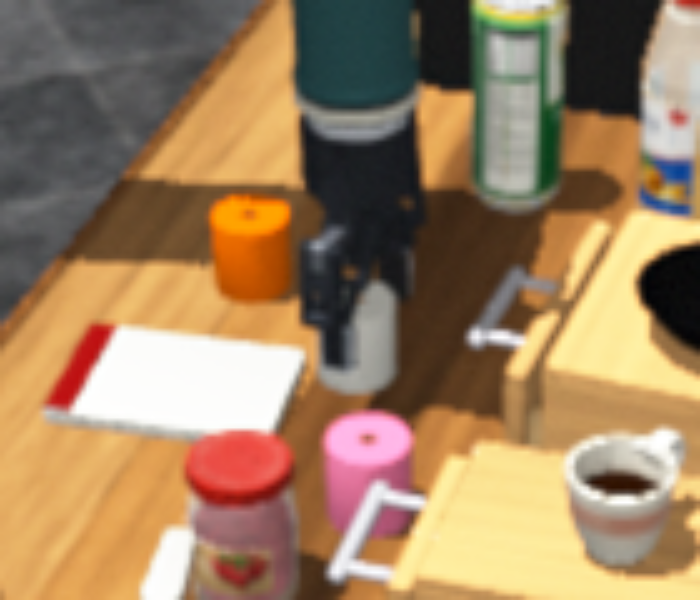

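Call:
{"api": "apply_moves", "payload": {"targets": [[[-1.0,-0.7,0.4,-0.007,8.5],[0,0,0,0,8.5]]]}}

```text
time_s: 5.12
position: [479.7, 179.4, 25.0]
ee_rot: [3.135, -0.037, -0.0]
ft_force: [0.6, -0.0, 0.4]
gripper_width: 84.9
```

```bash
python3 -c "
from h import *
plan([(477,178.5,19,0,8.5)],step=32)"
```

```text
t 5.12 p [479.7 179.4  25. ] rpy [ 3.135 -0.037 -0.   ] F [ 0.6 -0.   0.4] w 84.9
[[-0.29, 0.08, 0.59, -0.0, 8.5]]
```

Call:
{"api": "apply_moves", "payload": {"targets": [[[-0.3,0,0.8,0,8.5],[0,0,0,0,5.0],[0,0,0,0,5.0],[0,0,0,0,4.8],[0,0,0,0,4.8]]], "grip_force": 30}}

```text
time_s: 5.75
position: [477.5, 180.0, 17.6]
ee_rot: [3.136, -0.039, 0.001]
ft_force: [0.2, -0.7, 0.5]
gripper_width: 52.5
```

```bash
python3 -c "
from h import *
plan([(477,178.5,19,0,8.5)],step=32);print(bot.read_state()['q'])"
```

```text
t 5.75 p [477.5 180.   17.6] rpy [ 3.136e+00 -3.900e-02  1.000e-03] F [ 0.2 -0.7  0.5] w 52.5
[[-0.05, 0.15, -0.14, 0.001, 8.5]]
[ 0.23582435  0.52137877  1.93307339 -0.02408547  0.65058822  1.82488451]
```

Call:
{"api": "apply_moves", "payload": {"targets": [[[0,0,-2.0,0,4.8],[0,0,-3.0,0,4.8],[0,0,-2.5,0,4.8],[0,0,0,0,4.8]]]}}

```text
time_s: 6.25
position: [474.2, 180.0, 93.4]
ee_rot: [3.135, -0.037, 0.0]
ft_force: [0.4, 0.2, -1.6]
gripper_width: 52.4
```

```bash
python3 -c "
from h import *
plan([(420,0,85,0,4.8)],step=40)
c=bot.capture('scene'); cv2.imwrite('pics/s4.png',cv2.resize(c['img'][130:250,200:340],None,fx=5,fy=5))"
```

```text
t 6.25 p [474.2 180.   93.4] rpy [ 3.135 -0.037  0.   ] F [ 0.4  0.2 -1.6] w 52.4
[[-1.09, 3.6, 0.15, 0.0, 4.8],[-1.09, 3.6, 0.15, 0.0, 4.8],[-1.09, 3.6, 0.15, 0.0, 4.8],[-1.09, 3.6, 0.15, 0.0, 4.8],[-1.09, 3.6, 0.15, 0.0, 4.8]]
```

View pics/s4.png

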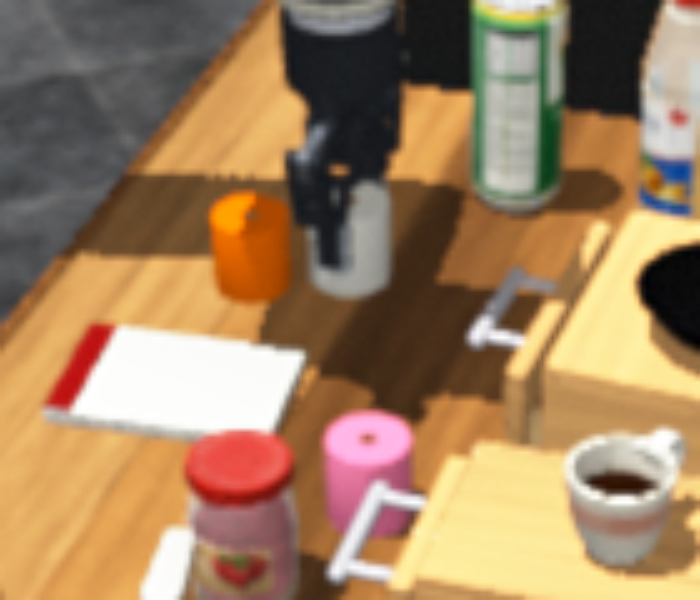

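The roll is gripped and lifted (crop 350,240). I'll carry it to the free counter area near (420, 0).

Call:
{"api": "apply_moves", "payload": {"targets": [[[-1.1,3.6,0.1,0,4.8],[-1.1,3.6,0.1,0,4.8],[-1.1,3.6,0.1,0,4.8],[-1.1,3.6,0.1,0,4.8],[-1.1,3.6,0.1,0,4.8],[0,0,0,0,4.8]]]}}

```text
time_s: 7.05
position: [414.1, -4.7, 80.2]
ee_rot: [3.136, -0.027, 0.002]
ft_force: [-0.4, -0.2, -0.5]
gripper_width: 51.7
```

```bash
python3 -c "
from h import *
plan([(420,0,40,0,4.8),(420,0,20,0,4.8)],step=30)"
```

```text
t 7.05 p [414.1  -4.7  80.2] rpy [ 3.136e+00 -2.700e-02  2.000e-03] F [-0.4 -0.2 -0.5] w 51.7
[[0.24, -0.25, 2.02, 0.001, 4.8],[0.24, -0.25, 2.02, 0.001, 4.8],[-0.05, -0.01, 2.0, -0.0, 4.8]]
```

Call:
{"api": "apply_moves", "payload": {"targets": [[[0.2,0,2.0,0,4.8],[0.1,0,2.0,0,4.8],[0,0,1.6,0,4.8],[0,0,0.2,0,4.8]]]}}

```text
time_s: 7.55
position: [418.4, -3.6, 18.3]
ee_rot: [3.137, -0.025, 0.001]
ft_force: [-0.6, 0.7, -1.3]
gripper_width: 52.5
```

```bash
python3 -c "
from h import *
plan([(420,0,18,0,4.8)],step=30)"
```

```text
t 7.55 p [418.4  -3.6  18.3] rpy [ 3.137e+00 -2.500e-02  1.000e-03] F [-0.6  0.7 -1.3] w 52.5
[[0.16, -0.36, 0.03, 0.001, 4.8]]
```

Call:
{"api": "apply_moves", "payload": {"targets": [[[0,0,0.1,0,4.8],[0,0,0,0,6.0],[0,0,0,0,7.2],[0,0,0,0,7.2],[0,0,-1.5,0,7.2],[0,0,-4,0,7.2],[0,0,-5,0,7.2],[0,0,0,0,7.2]]]}}

```text
time_s: 8.55
position: [416.6, -2.3, 126.6]
ee_rot: [3.136, -0.026, 0.002]
ft_force: [0.0, 0.5, -0.0]
gripper_width: 72.0
```

```bash
python3 -c "
from h import *
plan([(500,150,140,.85,2.7),(570.5,192,120,np.pi/2+.045,2.7)],step=45)
c=bot.capture('scene'); cv2.imwrite('pics/s5.png',cv2.resize(c['img'][110:310,160:390],None,fx=3,fy=3))"
```

```text
t 8.55 p [416.6  -2.3 126.6] rpy [ 3.136e+00 -2.600e-02  2.000e-03] F [ 0.   0.5 -0. ] w 72.0
[[1.68, -3.04, -0.24, -0.17, 2.7],[2.17, -2.71, -0.24, -0.17, 2.7],[2.6, -2.31, -0.24, -0.17, 2.7],[2.95, -1.84, -0.24, -0.17, 2.7],[3.22, -1.31, -0.24, -0.17, 2.7],[1.56, 0.5, 0.43, -0.153, 2.7],[1.46, 0.73, 0.43, -0.153, 2.7],[1.33, 0.94, 0.43, -0.153, 2.7]]
[[1.18, 1.13, 0.43, -0.153, 2.7],[0.99, 1.3, 0.43, -0.153, 2.7]]
```

View pics/s5.png

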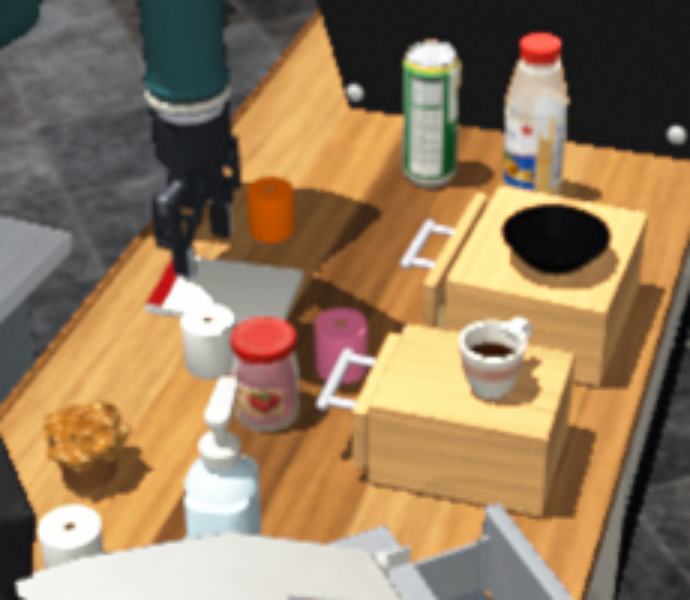

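Roll A stands upright at crop (207,340), away from the drawer's path. Next is the handle.

Call:
{"api": "apply_moves", "payload": {"targets": [[[1.7,-3.0,-0.2,-0.17,2.7],[2.2,-2.7,-0.2,-0.17,2.7],[2.6,-2.3,-0.2,-0.17,2.7],[3.0,-1.8,-0.2,-0.17,2.7],[3.2,-1.3,-0.2,-0.17,2.7],[1.6,0.5,0.4,-0.15,2.7],[1.5,0.7,0.4,-0.15,2.7],[1.3,0.9,0.4,-0.15,2.7]]]}}

```text
time_s: 9.6
position: [533.9, 181.8, 111.6]
ee_rot: [3.137, 0.007, 1.342]
ft_force: [0.1, 0.1, 0.4]
gripper_width: 27.0
```

```bash
python3 -c "
from h import *
plan([(570.5,192,130,np.pi/2+.045,2.7)],step=35)"
```

```text
t 9.6 p [533.9 181.8 111.6] rpy [3.137 0.007 1.342] F [0.1 0.1 0.4] w 27.0
[[0.9, 1.67, -0.92, -0.137, 2.7],[0.67, 1.78, -0.92, -0.137, 2.7]]
```

Call:
{"api": "apply_moves", "payload": {"targets": [[[0.9,1.7,-1.3,-0.137,2.7],[0.7,1.8,-1.3,-0.137,2.7],[0,0,0,0,2.7]]]}}

```text
time_s: 9.98
position: [568.7, 192.6, 130.9]
ee_rot: [-3.133, 0.009, 1.626]
ft_force: [-0.3, -0.6, 0.6]
gripper_width: 27.1
```

```bash
python3 -c "
from h import *
plan([(570.5,192,120,np.pi/2+.045,2.7)],step=35)"
```

```text
t 9.97 p [568.7 192.6 130.9] rpy [-3.133  0.009  1.626] F [-0.3 -0.6  0.6] w 27.1
[[-0.06, 0.19, 1.09, 0.01, 2.7]]
```

Call:
{"api": "apply_moves", "payload": {"targets": [[[0,0.2,2.0,0.01,2.7],[0,0,2.0,0,2.7],[0,0,0,0,2.7]]]}}

```text
time_s: 10.35
position: [564.6, 190.8, 85.1]
ee_rot: [-3.124, 0.011, 1.606]
ft_force: [-0.1, -0.5, 0.1]
gripper_width: 27.1
```

```bash
python3 -c "
from h import *
plan([(570.5,192,48,np.pi/2+.045,2.7)],step=15)
c=bot.capture('scene'); cv2.imwrite('pics/s6.png',cv2.resize(c['img'][140:240,260:380],None,fx=6,fy=6))
c=bot.capture('top'); cv2.imwrite('pics/t6.png',cv2.resize(c['img'][160:280,180:300],None,fx=5,fy=5))"
```

```text
t 10.35 p [564.6 190.8  85.1] rpy [-3.124  0.011  1.606] F [-0.1 -0.5  0.1] w 27.1
[[0.05, 0.22, 1.23, -0.003, 2.7],[0.04, 0.22, 1.23, -0.003, 2.7],[0.04, 0.22, 1.23, -0.003, 2.7]]
```

View pics/s6.png

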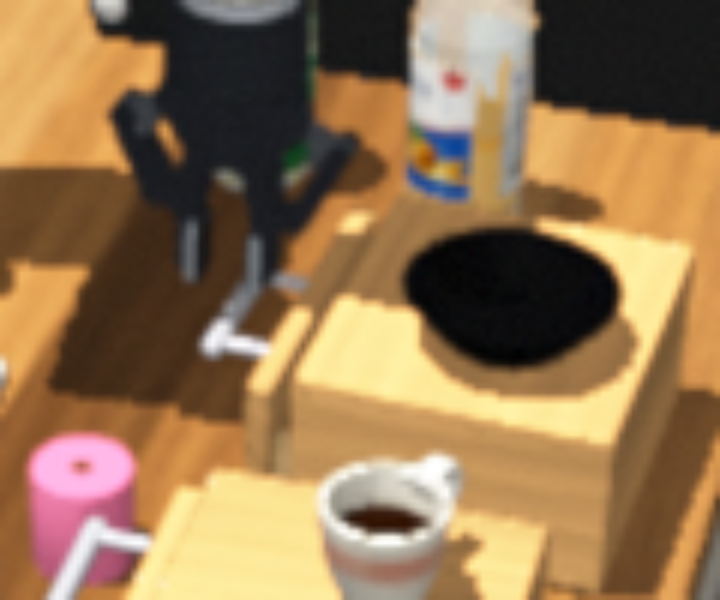

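View pics/t6.png

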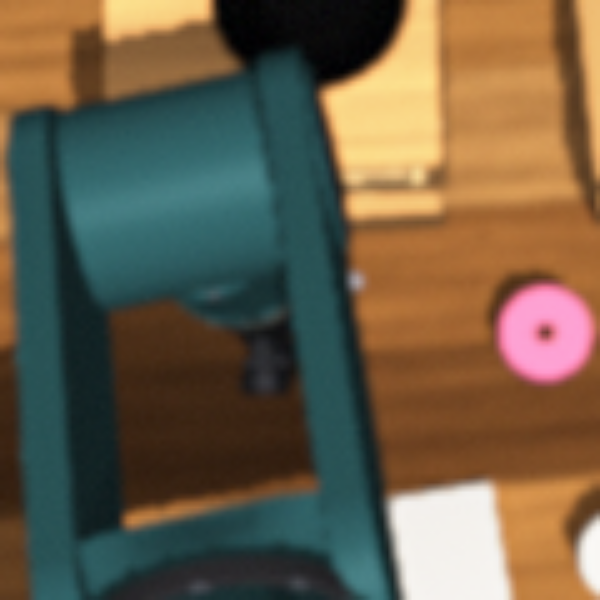

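```bash
python3 -c "
from h import *
c=bot.capture('scene')
f=lambda P:((proj(c,P)+.5-[260,140])*6-.5).round()
print(f([564.6,190.8,85.1]),f([564.6,190.8,88]),f(unit2w((704,198,.045),[[-133,45,68],[-133,-45,68]])))
plan([(570.5,192,85,np.pi/2+.045,2.7)])
"
```

```text
[[227. 282.]] [[227. 277.]] [[265. 267.]
 [211. 355.]]
t 10.5 p [567.3 191.5  87.8] rpy [-3.129  0.01   1.608] F [ 1.2 -0.9  0.3] w 27.2
[[0.04, 0.32, 0.27, -0.008, 2.7]]
```

Call:
{"api": "apply_moves", "payload": {"targets": [[[0,0.4,0,-0.008,2.7],[0,0.2,0.8,0,2.7],[0,0.2,0.8,0,2.7],[0,0.1,0,0,2.7]]]}}

```text
time_s: 11.0
position: [577.8, 191.9, 72.3]
ee_rot: [-3.132, 0.009, 1.615]
ft_force: [-2.0, -0.1, -1.5]
gripper_width: 26.8
```

```bash
python3 -c "
from h import *
plan([(570.5,192,48,np.pi/2+.045,2.7)],step=15)
c=bot.capture('scene'); cv2.imwrite('pics/s7.png',cv2.resize(c['img'][160:220,270:350],None,fx=9,fy=9,interpolation=cv2.INTER_CUBIC))"
```

```text
t 11.0 p [577.8 191.9  72.3] rpy [-3.132  0.009  1.615] F [-2.  -0.1 -1.5] w 26.8
[[0.03, -0.35, 1.22, -0.0, 2.7],[0.03, -0.35, 1.22, -0.0, 2.7]]
```

View pics/s7.png

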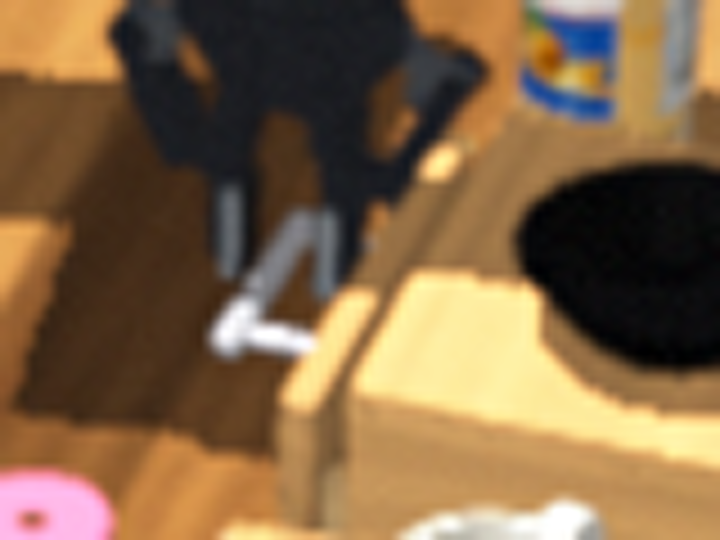

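Call:
{"api": "apply_moves", "payload": {"targets": [[[0,-0.7,0,0,2.7],[0,0,0.6,0,2.7]]]}}

```text
time_s: 11.3
position: [570.6, 191.7, 66.7]
ee_rot: [-3.133, 0.009, 1.615]
ft_force: [0.2, -1.0, -0.1]
gripper_width: 27.0
```

```bash
python3 -c "
from h import *
plan([(570.5,192,48,np.pi/2+.045,2.7)],step=15)"
```

```text
t 11.3 p [570.6 191.7  66.7] rpy [-3.133  0.009  1.615] F [ 0.2 -1.  -0.1] w 27.0
[[0.03, 0.0, 0.94, -0.0, 2.7],[0.03, 0.0, 0.94, -0.0, 2.7]]
```

Call:
{"api": "apply_moves", "payload": {"targets": [[[0,0,0.9,0,2.7],[0,0,0.8,0,2.7],[0,0,0.2,0,0.8],[0,0,0,0,0.8],[0,0,0,0,0.8],[0,0,0,0,0.8]]], "grip_force": 50}}

```text
time_s: 12.05
position: [570.1, 191.4, 46.3]
ee_rot: [-3.132, 0.009, 1.615]
ft_force: [-0.2, -0.5, 0.6]
gripper_width: 9.7
```

```bash
python3 -c "
from h import *
plan([(570.5,192,48,np.pi/2+.045,2.7)],step=15)
c=bot.capture('scene'); cv2.imwrite('pics/s8.png',cv2.resize(c['img'][160:220,270:350],None,fx=9,fy=9,interpolation=cv2.INTER_CUBIC))"
```

```text
t 12.05 p [570.1 191.4  46.3] rpy [-3.132  0.009  1.615] F [-0.2 -0.5  0.6] w 9.7
[[0.05, 0.04, -0.18, -0.001, 2.7]]
```

View pics/s8.png

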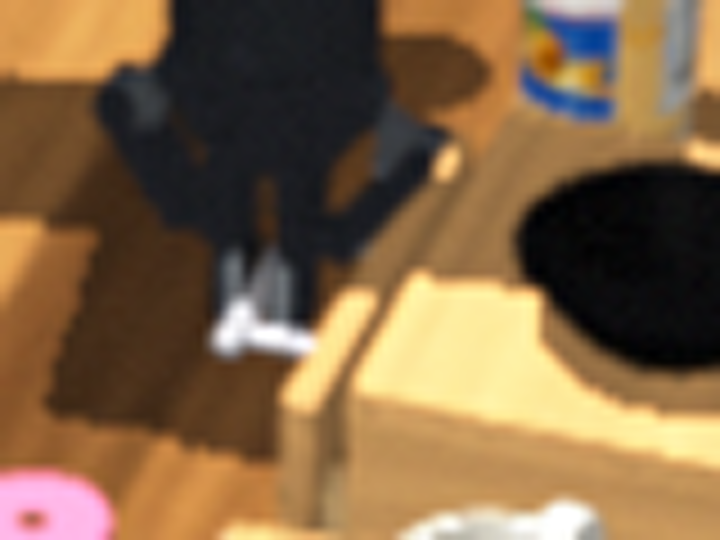

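The bar is gripped (9.7 mm opening). I'll pull along the unit's -x axis.

Call:
{"api": "apply_moves", "payload": {"targets": [[[0,-1.0,0,0,0.8],[0,-1.5,0,0,0.8],[0,-1.5,0,0,0.8],[0,-1.5,0,0,0.8],[0,-1.5,0,0,0.8],[0,-1.5,0,0,0.8]]]}}

```text
time_s: 12.85
position: [482.2, 187.5, 46.3]
ee_rot: [-3.137, 0.009, 1.615]
ft_force: [3.5, 1.1, -7.2]
gripper_width: 9.6
```

```bash
python3 -c "
from h import *
plan([(441,186,47,np.pi/2+.045,2.7)],step=15)"
```

```text
t 12.85 p [482.2 187.5  46.3] rpy [-3.137  0.009  1.615] F [ 3.5  1.1 -7.2] w 9.6
[[0.01, -1.37, -0.02, -0.0, 2.7],[0.01, -1.37, -0.02, -0.0, 2.7],[0.01, -1.37, -0.02, -0.0, 2.7]]
```

Call:
{"api": "apply_moves", "payload": {"targets": [[[0,-1.4,0,0,0.8],[0,-1.2,0,0,0.8],[0,-0.8,0,0,0.8],[0,-0.5,0,0,0.8]]]}}

```text
time_s: 13.35
position: [446.3, 186.1, 46.5]
ee_rot: [3.134, 0.008, 1.617]
ft_force: [23.5, -4.1, -33.4]
gripper_width: 9.4
```

Call:
{"api": "apply_moves", "payload": {"targets": [[[0,-0.4,0,0,0.8],[0,-0.4,0,0,0.8]]]}}

```text
time_s: 13.6
position: [446.7, 186.1, 46.4]
ee_rot: [3.119, 0.008, 1.618]
ft_force: [13.0, -3.0, -18.7]
gripper_width: 9.3
```

Call:
{"api": "apply_moves", "payload": {"targets": [[[0,0,0,0,0.8],[0,0,0,0,1.9],[0,0,0,0,2.5],[0,0,0,0,2.5]]]}}

```text
time_s: 14.1
position: [444.5, 185.7, 46.7]
ee_rot: [3.122, 0.008, 1.617]
ft_force: [-0.6, 0.4, -0.2]
gripper_width: 24.8
```

```bash
python3 -c "
from h import *
plan([(446.5,186,130,np.pi/2+.045,2.7)],step=15)
c=bot.capture('scene'); cv2.imwrite('pics/s9.png',cv2.resize(c['img'][140:240,240:380],None,fx=5,fy=5,interpolation=cv2.INTER_CUBIC))"
```

```text
t 14.1 p [444.5 185.7  46.7] rpy [3.122 0.008 1.617] F [-0.6  0.4 -0.2] w 24.8
[[-0.01, 0.06, -1.39, 0.0, 2.7],[-0.01, 0.06, -1.39, 0.0, 2.7],[-0.01, 0.06, -1.39, 0.0, 2.7],[-0.01, 0.06, -1.39, 0.0, 2.7],[-0.01, 0.06, -1.39, 0.0, 2.7],[-0.01, 0.06, -1.39, 0.0, 2.7]]
```

View pics/s9.png

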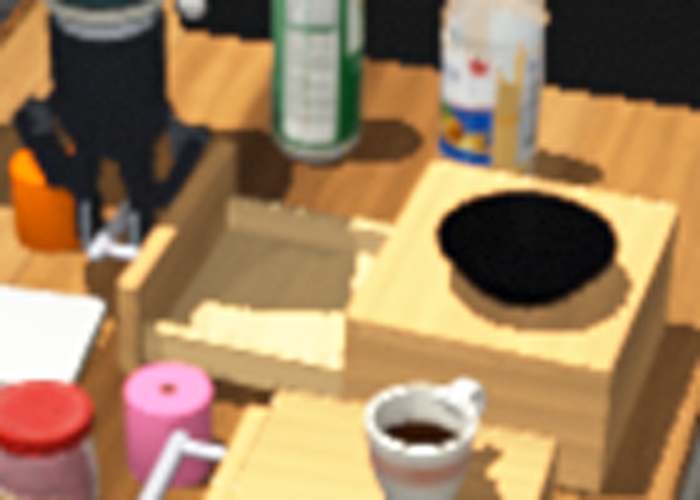

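The drawer is out and empty (floor around crop 270,280). I'll rise clear and go back to roll A.

Call:
{"api": "apply_moves", "payload": {"targets": [[[0,0,-1.0,0,2.5],[0,0,-1.5,0,2.5],[0,0,-2.0,0,2.5],[0,0,-3.0,0,2.5],[0,0,-3.0,0,2.5],[0,0,0,0,2.5]]]}}

```text
time_s: 14.9
position: [441.7, 186.6, 157.9]
ee_rot: [3.122, 0.008, 1.618]
ft_force: [0.3, 0.7, 0.1]
gripper_width: 25.3
```

Run:
```python
from h import *
np.set_printoptions(precision=1,suppress=True)
plan([(418,-3,130,np.pi/2+.045,7.5)],step=45)
c=bot.capture('scene');t=bot.capture('top')
cv2.imwrite('pics/s10.png',cv2.resize(c['img'][120:320,150:390],None,fx=3.2,fy=3,interpolation=cv2.INTER_CUBIC))
cv2.imwrite('pics/t10.png',cv2.resize(t['img'][115:310,180:450],None,fx=2.9,fy=2.9,interpolation=cv2.INTER_CUBIC))
for n,k in(('scene',c),('top',t)):
    for r in bot.cut_out(n,"till_roll_1_center"):
        if r["p"]<.3: continue
        x,y,w,h=np.array(r["rect"])*[560,420,560,420]
        print(n,round(r["p"],2),np.array([x,y,w,h]),atz(k,(x+w/2,y+h/2),28.5))
```

```text
t 14.9 p [441.7 186.6 157.9] rpy [3.1 0.  1.6] F [0.3 0.7 0.1] w 25.3
[[-3.76, -0.66, 0.58, 0.0, 7.5],[-3.76, -0.66, 0.58, 0.0, 7.5],[-3.76, -0.66, 0.58, 0.0, 7.5],[-3.76, -0.66, 0.58, 0.0, 7.5],[-3.76, -0.66, 0.58, 0.0, 7.5]]
scene 0.79 [265.2 216.   19.   23.5] [553.5  31.2  28.5]
scene 0.65 [220.1 211.2  18.   25.8] [416.2  -5.7  28.5]
scene 0.64 [241.8 172.2  14.7  19.7] [370.2 234.7  28.5]
top 0.68 [295.2 263.3  17.7  21.1] [407.7  -2.7  28.5]
top 0.58 [280.4 217.6  18.6  19.9] [542.8  39.3  28.5]
top 0.5 [208.2 284.   21.9  15. ] [355.1 244.5  28.5]
```

View pics/t10.png

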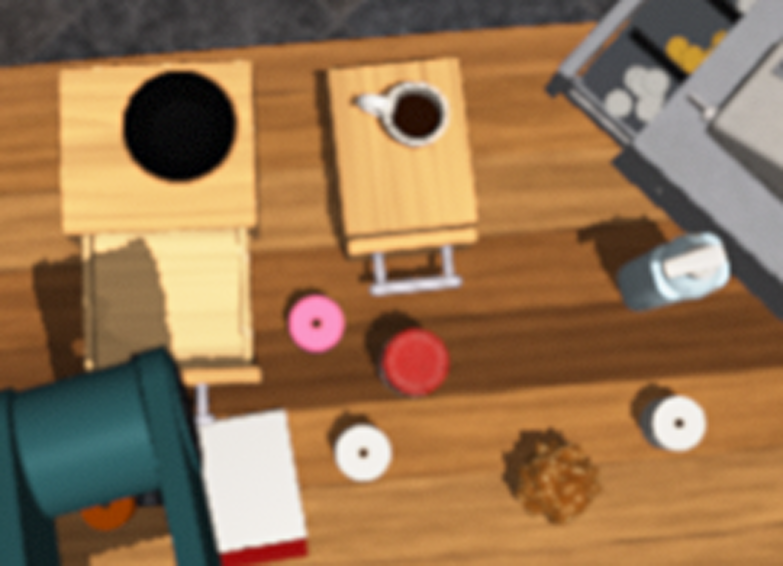

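View pics/s10.png

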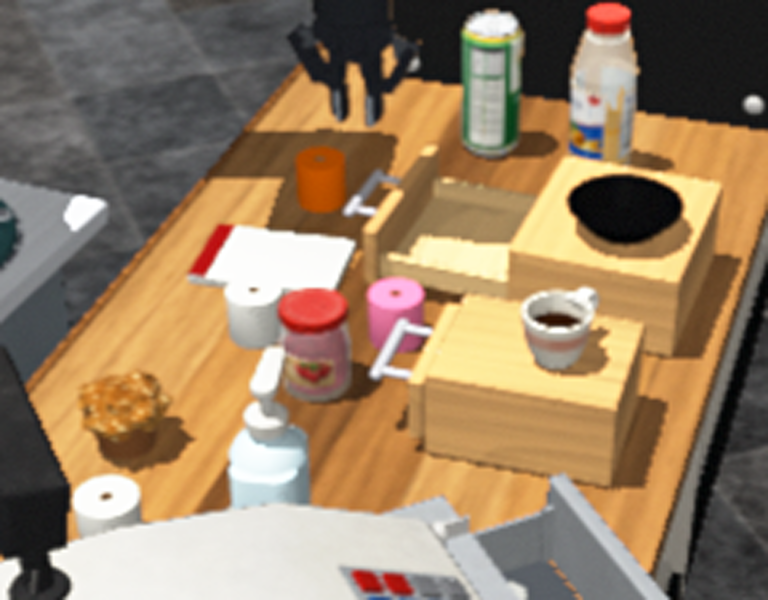

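Call:
{"api": "apply_moves", "payload": {"targets": [[[-3.8,-0.6,0.5,0,7.5],[-3.8,-0.6,0.5,0,7.5],[-3.8,-0.6,0.5,0,7.5],[-3.8,-0.6,0.5,0,7.5],[-3.8,-0.6,0.5,0,7.5],[0,0,0,0,7.5]]]}}

```text
time_s: 15.85
position: [414.2, -10.2, 124.7]
ee_rot: [3.139, 0.008, 1.62]
ft_force: [-0.3, 0.1, -1.1]
gripper_width: 74.9
```

```bash
python3 -c "
from h import *
plan([(417.5,-3.5,80,np.pi/2+.045,7.5),(417.5,-3.5,18,np.pi/2+.045,7.5)],step=30)"
```

```text
t 15.85 p [414.2 -10.2 124.7] rpy [3.139 0.008 1.62 ] F [-0.3  0.1 -1.1] w 74.9
[[0.34, 0.18, 2.23, 0.002, 7.5],[0.34, 0.17, 2.23, 0.002, 7.5],[0.02, -0.0, 2.07, -0.0, 7.5],[0.02, -0.0, 2.07, -0.0, 7.5],[0.02, -0.0, 2.07, -0.0, 7.5]]
```

Call:
{"api": "apply_moves", "payload": {"targets": [[[0.3,0.2,2.0,0,7.5],[0.3,0.1,2.0,0,7.5],[0,0,0,0,7.5]]]}}

```text
time_s: 16.23
position: [415.9, -2.9, 82.3]
ee_rot: [-3.14, 0.007, 1.618]
ft_force: [0.3, -0.2, -0.0]
gripper_width: 75.0
```

```bash
python3 -c "
from h import *
plan([(417.5,-3.5,18,np.pi/2+.045,7.5)],step=30)
c=bot.capture('scene'); cv2.imwrite('pics/s11.png',cv2.resize(c['img'][150:270,170:290],None,fx=5,fy=5,interpolation=cv2.INTER_CUBIC))"
```

```text
t 16.23 p [415.9  -2.9  82.3] rpy [-3.14   0.007  1.618] F [ 0.3 -0.2 -0. ] w 75.0
[[-0.01, 0.06, 2.14, 0.001, 7.5],[-0.01, 0.06, 2.14, 0.001, 7.5],[-0.01, 0.06, 2.14, 0.001, 7.5]]
```

View pics/s11.png

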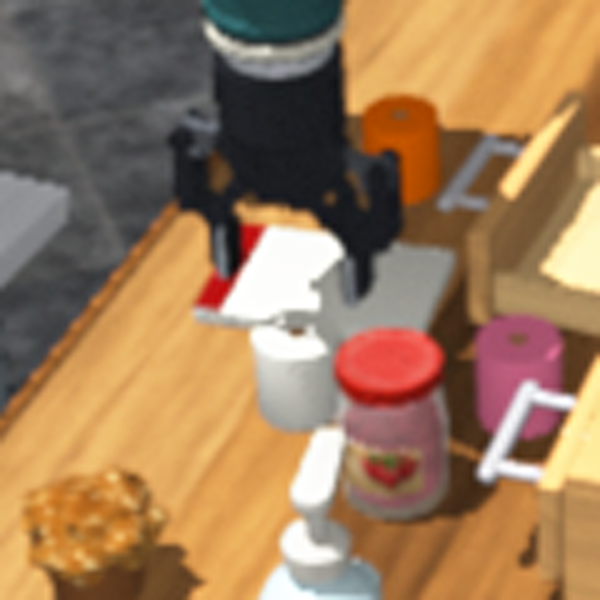

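Call:
{"api": "apply_moves", "payload": {"targets": [[[0,0.1,2.1,0,7.5],[0,0,2.1,0,7.5],[0,0,1.3,0,7.5],[0,0,0,0,7.5]]]}}

```text
time_s: 16.77
position: [420.1, -2.1, 29.1]
ee_rot: [3.137, 0.008, 1.62]
ft_force: [0.3, -0.1, -0.3]
gripper_width: 74.7
```

```bash
python3 -c "
from h import *
plan([(417.5,-3.5,20,np.pi/2+.045,7.5)],step=30)"
```

```text
t 16.77 p [420.1  -2.1  29.1] rpy [3.137 0.008 1.62 ] F [ 0.3 -0.1 -0.3] w 74.7
[[-0.12, -0.28, 0.91, 0.004, 7.5]]
```

Call:
{"api": "apply_moves", "payload": {"targets": [[[-0.1,-0.3,0.9,0,7.5],[0,0,0,0,5.0],[0,0,0,0,5.0],[0,0,0,0,4.8],[0,0,0,0,4.8],[0,0,0,0,4.8]]], "grip_force": 30}}

```text
time_s: 17.52
position: [418.8, -3.4, 21.8]
ee_rot: [3.133, 0.008, 1.621]
ft_force: [0.3, 0.9, -0.6]
gripper_width: 52.1
```

Call:
{"api": "apply_moves", "payload": {"targets": [[[0,0,-2.0,0,4.8],[0,0,-4.0,0,4.8],[0,0,-4.0,0,4.8],[0,0,-2.0,0,4.8],[0,0,0,0,4.8]]]}}

```text
time_s: 18.15
position: [417.1, -2.4, 144.7]
ee_rot: [3.135, 0.008, 1.62]
ft_force: [-0.4, -0.3, -0.7]
gripper_width: 51.8
```

```bash
python3 -c "
from h import *
plan([(557.5,227,140,np.pi/2+.045,4.8)],step=40)
c=bot.capture('scene'); cv2.imwrite('pics/s12.png',cv2.resize(c['img'][150:270,170:290],None,fx=5,fy=5,interpolation=cv2.INTER_CUBIC))"
```

```text
t 18.15 p [417.1  -2.4 144.7] rpy [3.135 0.008 1.62 ] F [-0.4 -0.3 -0.7] w 51.8
[[3.17, 2.17, 0.06, 0.001, 4.8],[3.18, 2.16, 0.06, 0.001, 4.8],[3.18, 2.16, 0.06, 0.001, 4.8],[3.18, 2.16, 0.06, 0.001, 4.8],[3.18, 2.16, 0.06, 0.001, 4.8],[3.18, 2.16, 0.06, 0.001, 4.8],[3.18, 2.15, 0.06, 0.001, 4.8]]
```

View pics/s12.png

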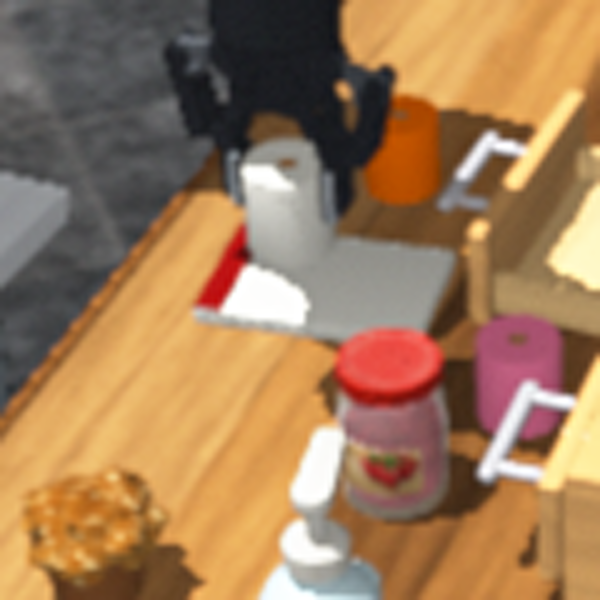

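Call:
{"api": "apply_moves", "payload": {"targets": [[[3.2,2.1,0,0,4.8],[3.2,2.1,0,0,4.8],[3.2,2.1,0,0,4.8],[3.2,2.1,0,0,4.8],[3.2,2.1,0,0,4.8],[3.2,2.1,0,0,4.8],[2.6,1.8,0,0,4.8],[0,0,0,0,4.8]]]}}

```text
time_s: 19.2
position: [546.1, 228.0, 127.0]
ee_rot: [-3.126, 0.01, 1.618]
ft_force: [-0.5, -0.5, -1.0]
gripper_width: 52.1
```

```bash
python3 -c "
from h import *
plan([(557.5,227,100,np.pi/2+.045,4.8)],step=20)
c=bot.capture('scene'); cv2.imwrite('pics/s13.png',cv2.resize(c['img'][110:250,220:380],None,fx=4.5,fy=4.2,interpolation=cv2.INTER_CUBIC))"
```

```text
t 19.2 p [546.1 228.  127. ] rpy [-3.126  0.01   1.618] F [-0.5 -0.5 -1. ] w 52.1
[[-0.06, 0.59, 1.34, 0.001, 4.8],[-0.06, 0.59, 1.34, 0.001, 4.8]]
```

View pics/s13.png

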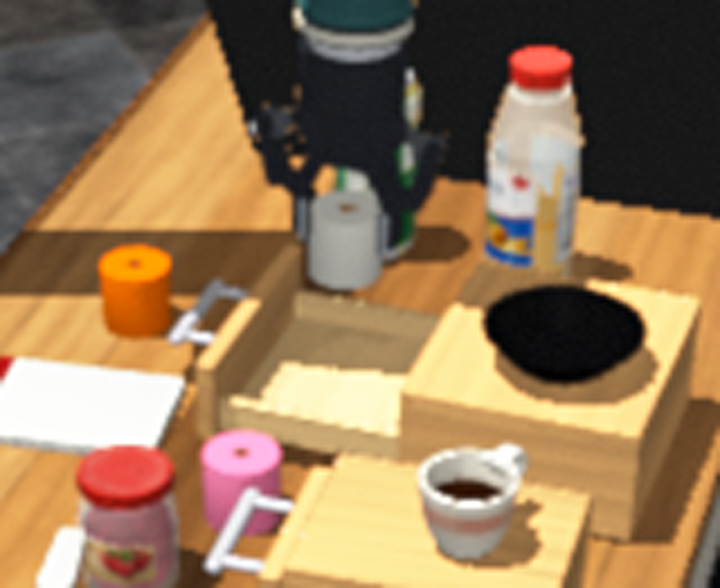

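Call:
{"api": "apply_moves", "payload": {"targets": [[[0,0.8,0.5,0,4.8],[0,0.4,1.0,0,4.8],[0,0,0,0,4.8]]]}}

```text
time_s: 19.62
position: [554.7, 224.6, 108.3]
ee_rot: [-3.119, 0.013, 1.616]
ft_force: [-0.3, -0.1, 0.3]
gripper_width: 51.9
```

```bash
python3 -c "
from h import *
plan([(557.5,227,52,np.pi/2+.045,4.8)],step=20)"
```

```text
t 19.62 p [554.7 224.6 108.3] rpy [-3.119  0.013  1.616] F [-0.3 -0.1  0.3] w 51.9
[[0.1, 0.14, 1.87, 0.0, 4.8],[0.1, 0.14, 1.87, 0.0, 4.8],[0.1, 0.14, 1.87, 0.0, 4.8]]
```

Call:
{"api": "apply_moves", "payload": {"targets": [[[0.1,0.2,1.9,0,4.8],[0.1,0.1,1.7,0,4.8],[0,0,0,0,4.8]]]}}

```text
time_s: 20.0
position: [556.2, 225.5, 69.3]
ee_rot: [-3.118, 0.013, 1.615]
ft_force: [0.2, 0.5, -0.8]
gripper_width: 52.1
```

```bash
python3 -c "
from h import *
plan([(557.5,227,51,np.pi/2+.045,4.8)],step=20)"
```

```text
t 20.0 p [556.2 225.5  69.3] rpy [-3.118  0.013  1.615] F [ 0.2  0.5 -0.8] w 52.1
[[0.17, 0.18, 1.82, -0.001, 4.8]]
```

Call:
{"api": "apply_moves", "payload": {"targets": [[[0.1,0.1,1.2,0,4.8],[0,0,0.5,0,4.8],[0,0,0,0,4.8]]]}}

```text
time_s: 20.38
position: [556.9, 226.5, 51.1]
ee_rot: [-3.118, 0.013, 1.615]
ft_force: [0.2, -0.7, 0.6]
gripper_width: 52.1
```

```bash
python3 -c "
from h import *
plan([(557.5,227,51,np.pi/2+.045,4.8)],step=20)
c=bot.capture('scene'); cv2.imwrite('pics/s14.png',cv2.resize(c['img'][130:250,240:380],None,fx=5,fy=5,interpolation=cv2.INTER_CUBIC))"
```

```text
t 20.38 p [556.9 226.5  51.1] rpy [-3.118  0.013  1.615] F [ 0.2 -0.7  0.6] w 52.1
[[0.05, 0.06, 0.01, -0.001, 4.8]]
```

View pics/s14.png

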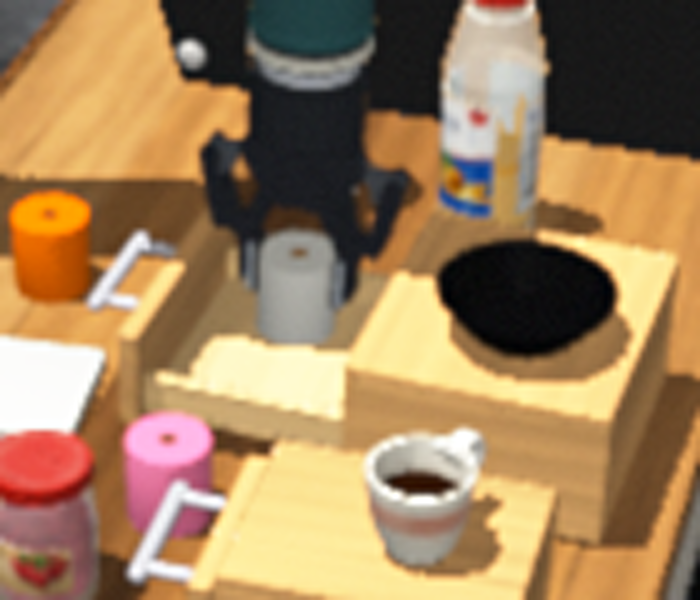

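Call:
{"api": "apply_moves", "payload": {"targets": [[[0,0,0.1,0,4.8],[0,0,0,0,5.5],[0,0,0,0,6.5],[0,0,0,0,6.8],[0,0,-1.5,0,6.8],[0,0,-3,0,6.8],[0,0,-4,0,6.8],[0,0,-3,0,6.8]]]}}

```text
time_s: 21.42
position: [559.0, 228.0, 170.3]
ee_rot: [-3.117, 0.013, 1.615]
ft_force: [1.3, -0.6, -0.2]
gripper_width: 68.4
```

```bash
python3 -c "
from h import *
plan([(445,60,150,np.pi/2,7.5),(445,-200,150,np.pi/2,7.5),(445.5,-319,130,np.pi/2,7.5)],step=55)
c=bot.capture('scene'); cv2.imwrite('pics/s15.png',cv2.resize(c['img'][130:250,240:380],None,fx=5,fy=5,interpolation=cv2.INTER_CUBIC))"
```

```text
t 21.43 p [559.  228.  170.3] rpy [-3.117  0.013  1.615] F [ 1.3 -0.6 -0.2] w 68.4
[[-4.06, -3.02, 0.64, 0.011, 7.5],[-4.09, -2.97, 0.64, 0.011, 7.5],[-4.13, -2.93, 0.64, 0.011, 7.5],[-4.16, -2.88, 0.64, 0.011, 7.5],[-5.2, 0.0, 0.08, 0.0, 7.5],[-5.2, 0.0, 0.08, 0.0, 7.5],[-5.2, 0.0, 0.08, 0.0, 7.5],[-5.2, 0.0, 0.08, 0.0, 7.5]]
[[-5.2, 0.0, 0.08, 0.0, 7.5],[-3.96, 0.03, 0.72, 0.0, 7.5],[-3.96, 0.03, 0.72, 0.0, 7.5],[-3.96, 0.03, 0.72, 0.0, 7.5]]
```

View pics/s15.png

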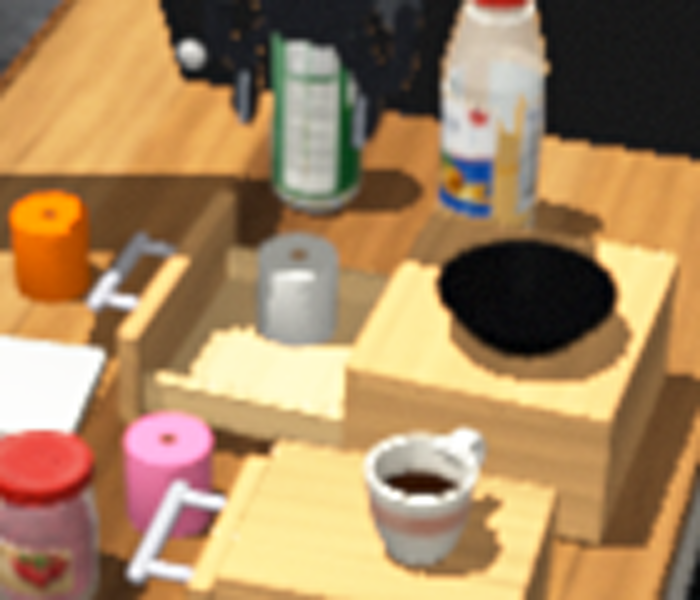

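Roll A stands upright in the drawer at crop (297,290). Next I go to roll B.

Call:
{"api": "apply_moves", "payload": {"targets": [[[-4.1,-3.0,0.3,0.01,7.5],[-4.1,-3.0,0.3,0.01,7.5],[-4.1,-2.9,0.3,0.01,7.5],[-4.2,-2.9,0.3,0.01,7.5],[-5.2,0,0.1,0,7.5],[-5.2,0,0.1,0,7.5],[-5.2,0,0.1,0,7.5],[-5.2,0,0.1,0,7.5]]]}}

```text
time_s: 22.48
position: [450.6, -154.5, 173.9]
ee_rot: [3.141, 0.012, 1.581]
ft_force: [0.1, 0.5, 0.2]
gripper_width: 75.0
```

```bash
python3 -c "
from h import *
plan([(445.5,-319,130,np.pi/2,7.5)],step=50)"
```

```text
t 22.48 p [ 450.6 -154.5  173.9] rpy [3.141 0.012 1.581] F [0.1 0.5 0.2] w 75.0
[[-4.1, -0.17, 1.15, 0.003, 7.5],[-4.1, -0.16, 1.15, 0.003, 7.5],[-4.1, -0.15, 1.15, 0.003, 7.5],[-4.1, -0.14, 1.15, 0.003, 7.5]]
```

Call:
{"api": "apply_moves", "payload": {"targets": [[[-4.1,-0.2,1.0,0,7.5],[-4.1,-0.2,1.0,0,7.5],[-4.1,-0.1,1.0,0,7.5],[-3.5,-0.1,1.0,0,7.5],[0,0,0,0,7.5]]]}}

```text
time_s: 23.1
position: [447.6, -324.3, 140.5]
ee_rot: [3.133, 0.019, 1.576]
ft_force: [-0.2, 0.9, -0.5]
gripper_width: 75.1
```

```bash
python3 -c "
from h import *
plan([(445.5,-319,80,np.pi/2,7.5),(445.5,-319,20,np.pi/2,7.5)],step=30)
c=bot.capture('scene'); cv2.imwrite('pics/s16.png',cv2.resize(c['img'][200:320,120:260],None,fx=5,fy=5,interpolation=cv2.INTER_CUBIC))
c=bot.capture('top'); cv2.imwrite('pics/t16.png',cv2.resize(c['img'][200:320,340:480],None,fx=5,fy=5,interpolation=cv2.INTER_CUBIC))"
```

```text
t 23.1 p [ 447.6 -324.3  140.5] rpy [3.133 0.019 1.576] F [-0.2  0.9 -0.5] w 75.1
[[0.21, -0.09, 2.01, 0.002, 7.5],[0.21, -0.09, 2.01, 0.002, 7.5],[0.21, -0.09, 2.01, 0.002, 7.5],[0.06, -0.03, 3.0, -0.0, 7.5],[0.06, -0.03, 3.0, -0.0, 7.5]]
```

View pics/s16.png

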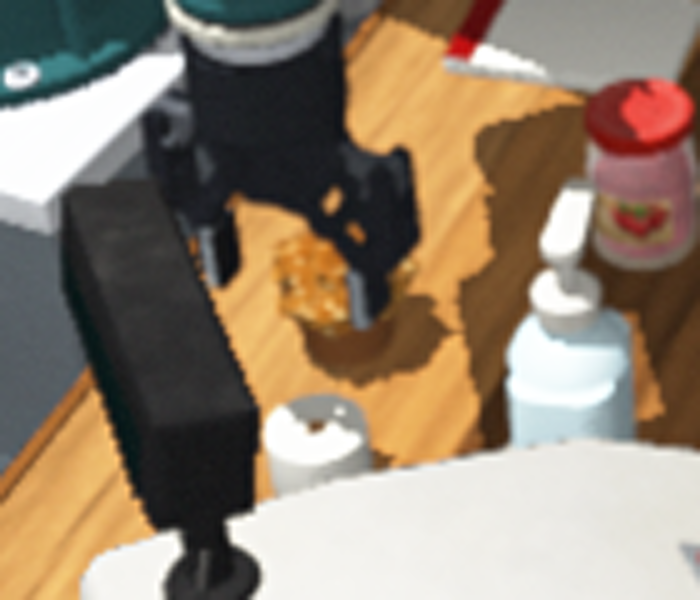

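View pics/t16.png

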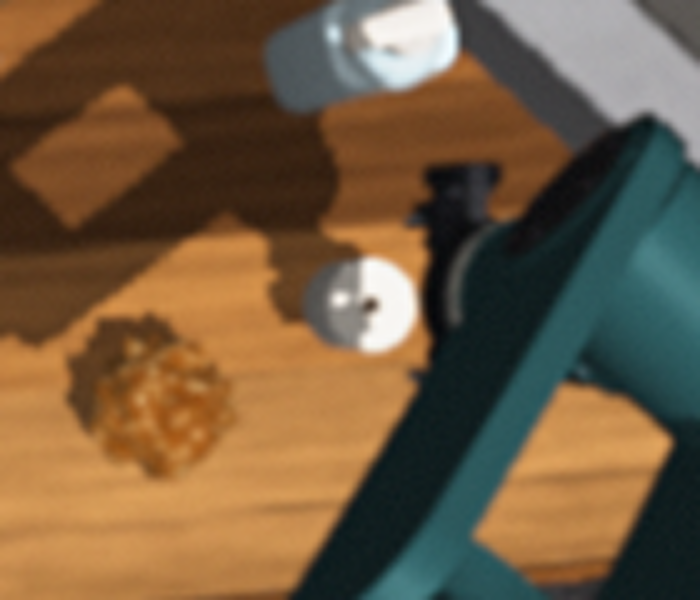

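Call:
{"api": "apply_moves", "payload": {"targets": [[[0.3,-0.1,2.0,0,7.5],[0.2,-0.1,2.0,0,7.5],[0.1,-0.1,1.5,0,7.5],[0,0,0,0,7.5]]]}}

```text
time_s: 23.7
position: [445.7, -312.2, 86.9]
ee_rot: [3.131, 0.018, 1.581]
ft_force: [0.3, 0.4, -0.4]
gripper_width: 75.3
```

```bash
python3 -c "
from h import *
plan([(445.5,-319,20,np.pi/2,7.5)],step=22)
c=bot.capture('scene'); cv2.imwrite('pics/s17.png',cv2.resize(c['img'][200:320,120:260],None,fx=5,fy=5,interpolation=cv2.INTER_CUBIC))
c=bot.capture('top'); cv2.imwrite('pics/t17.png',cv2.resize(c['img'][200:320,340:480],None,fx=5,fy=5,interpolation=cv2.INTER_CUBIC))"
```

```text
t 23.7 p [ 445.7 -312.2   86.9] rpy [3.131 0.018 1.581] F [ 0.3  0.4 -0.4] w 75.3
[[-0.14, -0.02, 1.68, 0.003, 7.5],[-0.14, -0.02, 1.68, 0.003, 7.5],[-0.14, -0.02, 1.68, 0.003, 7.5],[-0.14, -0.02, 1.68, 0.003, 7.5]]
```

View pics/s17.png

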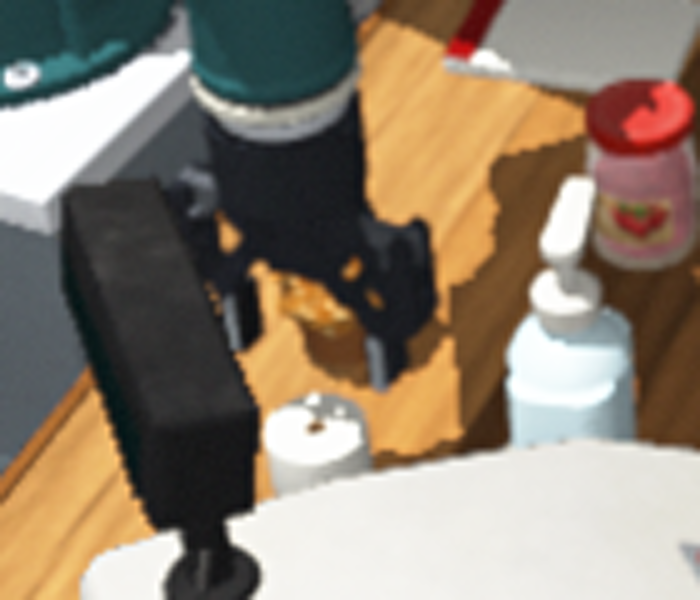

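View pics/t17.png

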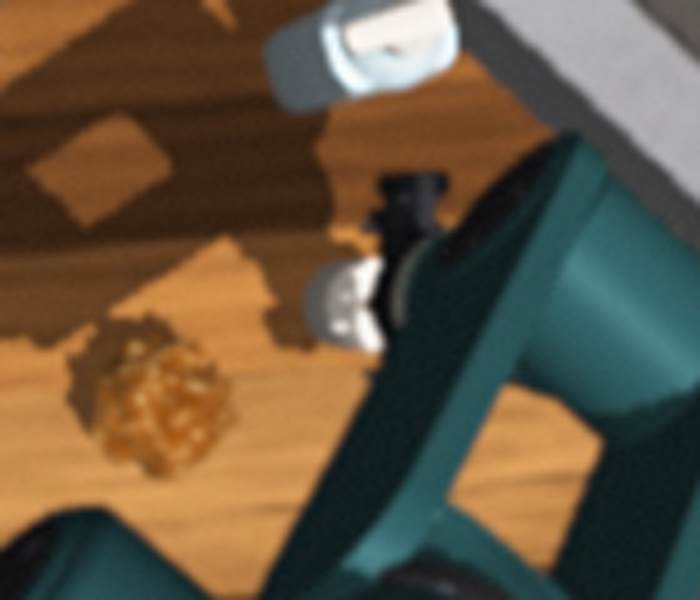

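Call:
{"api": "apply_moves", "payload": {"targets": [[[-0.7,0,0.8,0,7.5],[-0.2,0,1.5,0,7.5],[-0.1,0,1.5,0,7.5],[0,0,0,0,7.5]]]}}

```text
time_s: 24.3
position: [448.1, -326.0, 48.7]
ee_rot: [3.128, 0.021, 1.581]
ft_force: [-0.3, 0.5, -0.1]
gripper_width: 75.2
```

```bash
python3 -c "
from h import *
plan([(445.5,-319,20,np.pi/2,7.5)],step=22)"
```

```text
t 24.3 p [ 448.1 -326.    48.7] rpy [3.128 0.021 1.581] F [-0.3  0.5 -0.1] w 75.2
[[0.38, -0.15, 1.42, 0.005, 7.5],[0.38, -0.15, 1.42, 0.005, 7.5]]
```

Call:
{"api": "apply_moves", "payload": {"targets": [[[0.5,-0.2,1.2,0,7.5],[0.1,0,1.2,0,7.5],[0,0,0,0,7.5]]]}}

```text
time_s: 24.68
position: [445.8, -319.7, 22.4]
ee_rot: [3.129, 0.02, 1.58]
ft_force: [0.3, -0.4, 1.0]
gripper_width: 74.9
```

```bash
python3 -c "
from h import *
plan([(445.5,-319,20,np.pi/2,7.5)],step=22)"
```

```text
t 24.68 p [ 445.8 -319.7   22.4] rpy [3.129 0.02  1.58 ] F [ 0.3 -0.4  1. ] w 74.9
[[0.07, -0.04, 0.24, 0.01, 7.5]]
```

Call:
{"api": "apply_moves", "payload": {"targets": [[[0,0,0.1,0,5.0],[0,0,0,0,5.0],[0,0,0,0,4.8],[0,0,0,0,4.8],[0,0,0,0,4.8]]], "grip_force": 30}}

```text
time_s: 25.3
position: [446.6, -320.2, 22.2]
ee_rot: [3.127, 0.022, 1.581]
ft_force: [0.7, 0.2, -0.9]
gripper_width: 52.7
```

Call:
{"api": "apply_moves", "payload": {"targets": [[[0,0,-2.0,0,4.8],[0,0,-4.0,0,4.8],[0,0,-4.0,0,4.8],[0,0,-3.0,0,4.8],[0,0,0,0,4.8]]]}}

```text
time_s: 25.92
position: [444.2, -317.1, 155.4]
ee_rot: [3.128, 0.021, 1.581]
ft_force: [-0.3, 0.3, 0.2]
gripper_width: 52.1
```

```bash
python3 -c "
from h import *
plan([(440,-60,150,np.pi/2+.02,4.8),(560.8,155,150,np.pi/2+.045,4.8)],step=45)
c=bot.capture('scene'); cv2.imwrite('pics/s18.png',cv2.resize(c['img'][190:310,110:250],None,fx=5,fy=5,interpolation=cv2.INTER_CUBIC))"
```

```text
t 25.93 p [ 444.2 -317.1  155.4] rpy [3.128 0.021 1.581] F [-0.3  0.3  0.2] w 52.1
[[4.29, -0.03, 0.0, -0.002, 4.8],[4.29, -0.02, 0.0, -0.002, 4.8],[4.29, -0.01, 0.0, -0.002, 4.8],[4.29, -0.01, 0.0, -0.002, 4.8],[4.29, 0.0, 0.0, -0.002, 4.8],[4.29, 0.01, 0.0, -0.002, 4.8],[3.54, 2.09, -0.05, -0.004, 4.8],[3.53, 2.1, -0.05, -0.004, 4.8]]
[[3.52, 2.11, -0.05, -0.004, 4.8],[3.52, 2.13, -0.05, -0.004, 4.8],[3.51, 2.14, -0.05, -0.004, 4.8],[3.5, 2.16, -0.05, -0.004, 4.8]]
```

View pics/s18.png

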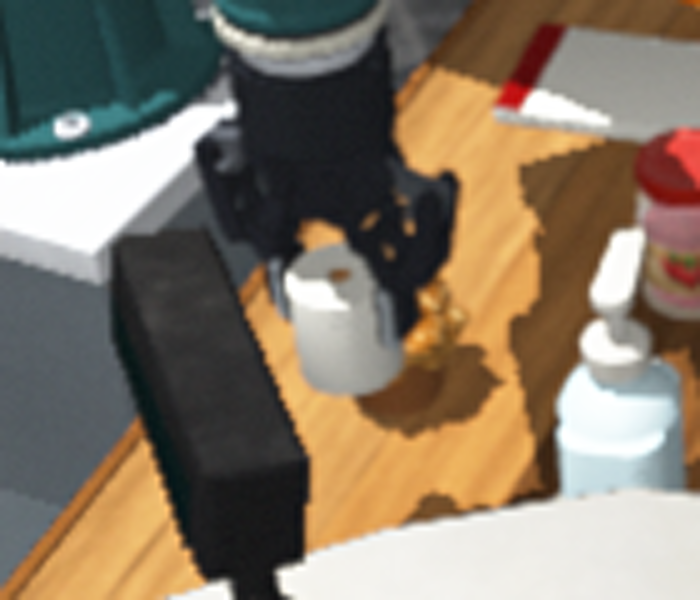

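Roll B is held upright (crop 345,320). I'll carry it to the drawer.

Call:
{"api": "apply_moves", "payload": {"targets": [[[4.3,0,-0.1,0,4.8],[4.3,0,-0.1,0,4.8],[4.3,0,-0.1,0,4.8],[4.3,0,-0.1,0,4.8],[4.3,0,-0.1,0,4.8],[4.3,0,-0.1,0,4.8],[3.5,1.6,-0.1,-0.005,4.8],[3.5,1.6,-0.1,-0.005,4.8]]]}}

```text
time_s: 26.98
position: [464.6, 21.3, 145.2]
ee_rot: [-3.135, 0.013, 1.585]
ft_force: [0.9, -0.3, 0.1]
gripper_width: 52.2
```

```bash
python3 -c "
from h import *
plan([(560.8,155,150,np.pi/2+.045,4.8)],step=40)"
```

```text
t 26.98 p [464.6  21.3 145.2] rpy [-3.135  0.013  1.585] F [ 0.9 -0.3  0.1] w 52.2
[[2.64, 1.96, -0.14, -0.006, 4.8],[2.63, 1.98, -0.14, -0.006, 4.8],[2.62, 1.99, -0.14, -0.006, 4.8],[2.61, 2.01, -0.14, -0.006, 4.8],[2.6, 2.03, -0.14, -0.006, 4.8]]
```

Call:
{"api": "apply_moves", "payload": {"targets": [[[2.6,2.0,-0.3,-0.006,4.8],[2.6,2.0,-0.3,-0.006,4.8],[2.6,2.0,-0.3,-0.006,4.8],[2.6,2.0,-0.3,-0.006,4.8],[2.2,2.0,-0.3,-0.006,4.8],[0,0,0,0,4.8]]]}}

```text
time_s: 27.72
position: [557.6, 157.0, 146.5]
ee_rot: [-3.118, 0.013, 1.62]
ft_force: [-0.5, 0.0, -0.5]
gripper_width: 51.9
```

```bash
python3 -c "
from h import *
plan([(560.8,155,130,np.pi/2+.045,4.8)],step=20)
c=bot.capture('scene'); cv2.imwrite('pics/s19.png',cv2.resize(c['img'][130:250,240:380],None,fx=5,fy=5,interpolation=cv2.INTER_CUBIC))"
```

```text
t 27.73 p [557.6 157.  146.5] rpy [-3.118  0.013  1.62 ] F [-0.5  0.  -0.5] w 51.9
[[-0.2, 0.35, 1.65, 0.004, 4.8]]
```

View pics/s19.png

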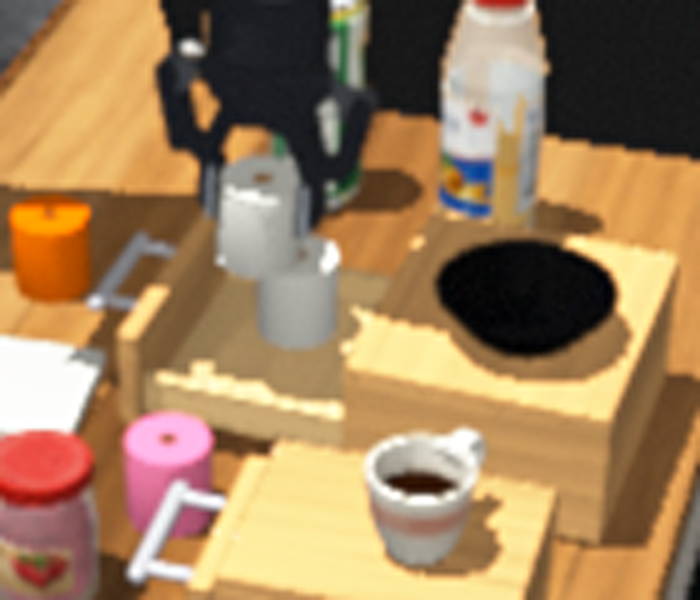

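Call:
{"api": "apply_moves", "payload": {"targets": [[[-0.1,0.3,1.6,0,4.8],[0,0.1,1.6,0,4.8],[0,0.1,1.6,0,4.8],[0,0,0,0,4.8]]]}}

```text
time_s: 28.28
position: [555.8, 151.8, 91.7]
ee_rot: [-3.108, 0.015, 1.617]
ft_force: [-0.8, -1.1, -0.4]
gripper_width: 52.2
```

```bash
python3 -c "
from h import *
plan([(560,155,52,np.pi/2+.045,4.8)],step=20)"
```

```text
t 28.27 p [555.8 151.8  91.7] rpy [-3.108  0.015  1.617] F [-0.8 -1.1 -0.4] w 52.2
[[0.12, 0.19, 1.31, 0.001, 4.8],[0.12, 0.19, 1.31, 0.001, 4.8],[0.12, 0.19, 1.31, 0.001, 4.8]]
```

Call:
{"api": "apply_moves", "payload": {"targets": [[[0.1,0.2,1.3,0,4.8],[0.1,0.1,1.2,0,4.8],[0.1,0.1,0.7,0,4.8],[0,0,0,0,4.8]]]}}

```text
time_s: 28.78
position: [559.4, 154.6, 57.6]
ee_rot: [-3.109, 0.015, 1.617]
ft_force: [0.8, 0.9, -2.1]
gripper_width: 51.8
```

```bash
python3 -c "
from h import *
plan([(560,155,51,np.pi/2+.045,4.8)],step=20)
c=bot.capture('scene'); cv2.imwrite('pics/s20.png',cv2.resize(c['img'][130:250,240:380],None,fx=5,fy=5,interpolation=cv2.INTER_CUBIC))"
```

```text
t 28.77 p [559.4 154.6  57.6] rpy [-3.109  0.015  1.617] F [ 0.8  0.9 -2.1] w 51.8
[[0.05, 0.09, 0.65, 0.001, 4.8]]
```

View pics/s20.png

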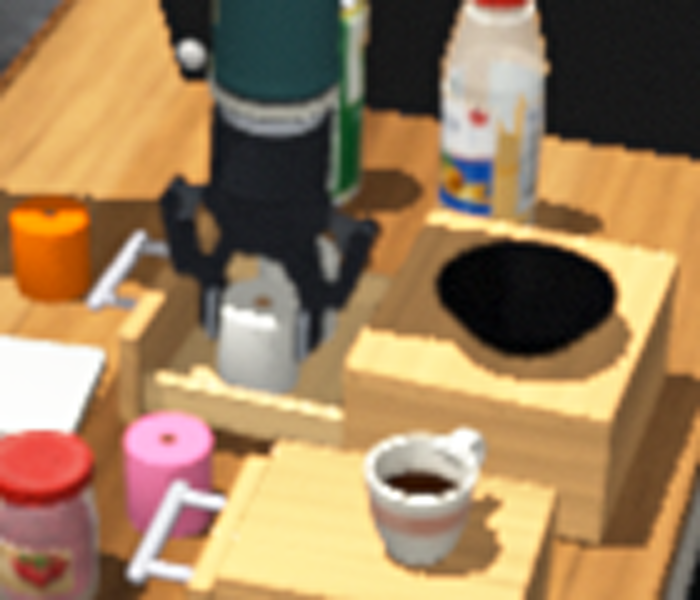

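Call:
{"api": "apply_moves", "payload": {"targets": [[[0,0,0.4,0,4.8],[0,0,0.2,0,4.8],[0,0,0,0,4.8]]]}}

```text
time_s: 29.2
position: [560.0, 154.7, 52.4]
ee_rot: [-3.111, 0.015, 1.617]
ft_force: [0.6, -0.7, -0.2]
gripper_width: 51.9
```

Call:
{"api": "apply_moves", "payload": {"targets": [[[0,0,0.2,0,4.8],[0,0,0,0,5.5],[0,0,0,0,6.3],[0,0,0,0,6.6],[0,0,-1.5,0,6.6],[0,0,-3,0,6.6],[0,0,-4,0,6.6],[0,0,-3,0,6.6]]]}}

```text
time_s: 30.2
position: [562.3, 156.3, 169.5]
ee_rot: [-3.108, 0.015, 1.617]
ft_force: [0.4, -1.2, 0.5]
gripper_width: 66.1
```

```bash
python3 -c "
from h import *
plan([(445,0,190,np.pi/2+.045,6.6),(430,-180,200,np.pi/2,6.6)],step=55)
c=bot.capture('scene'); cv2.imwrite('pics/s21.png',cv2.resize(c['img'][130:250,240:380],None,fx=5,fy=5,interpolation=cv2.INTER_CUBIC))"
```

```text
t 30.2 p [562.3 156.3 169.5] rpy [-3.108  0.015  1.617] F [ 0.4 -1.2  0.5] w 66.1
[[-3.78, -3.13, -0.35, 0.0, 6.6],[-3.78, -3.12, -0.35, 0.0, 6.6],[-3.78, -3.12, -0.35, 0.0, 6.6],[-3.78, -3.12, -0.35, 0.0, 6.6],[-4.48, -0.58, -0.16, 0.011, 6.6],[-4.49, -0.53, -0.16, 0.011, 6.6],[-4.49, -0.48, -0.16, 0.011, 6.6],[-4.5, -0.43, -0.16, 0.011, 6.6]]
```

View pics/s21.png

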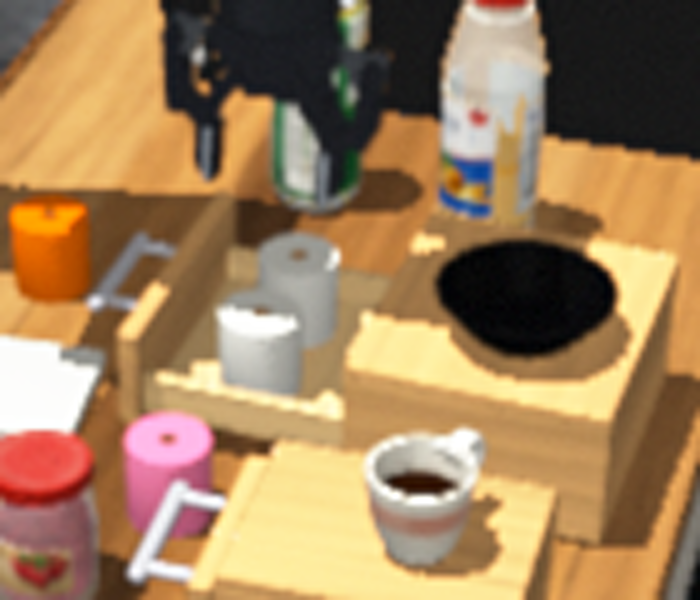

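Both rolls stand upright in the drawer (crop 260,345 and 298,290). I'll move the arm away so I can check from above.

Call:
{"api": "apply_moves", "payload": {"targets": [[[-3.8,-3.1,-0.5,0,6.6],[-3.8,-3.1,-0.5,0,6.6],[-3.8,-3.1,-0.5,0,6.6],[-3.8,-3.1,-0.5,0,6.6],[-4.5,-0.5,-0.3,0,6.6],[-4.5,-0.5,-0.3,0,6.6],[-4.5,-0.5,-0.3,0,6.6],[0,0,0,0,6.6]]]}}

```text
time_s: 31.25
position: [440.5, -143.8, 220.7]
ee_rot: [-3.132, 0.018, 1.62]
ft_force: [-0.4, 0.2, 0.5]
gripper_width: 65.9
```

Run:
```python
from h import *
c=bot.capture('scene');t=bot.capture('top')
ex=[(556.9,226.5,85,26.5),(560.5,155,85,26.5)]
draw(t,(704.45,197.6,.045),'pics/t22.png',(130,115,450,310),2.5,dr=135,extra=ex)
draw(c,(704.45,197.6,.045),'pics/s22.png',(160,110,390,310),3,dr=135)
print(bot.read_state()['ft_force'].round(1))
```

```text
[-0.4  0.9  0.8]
```

View pics/t22.png

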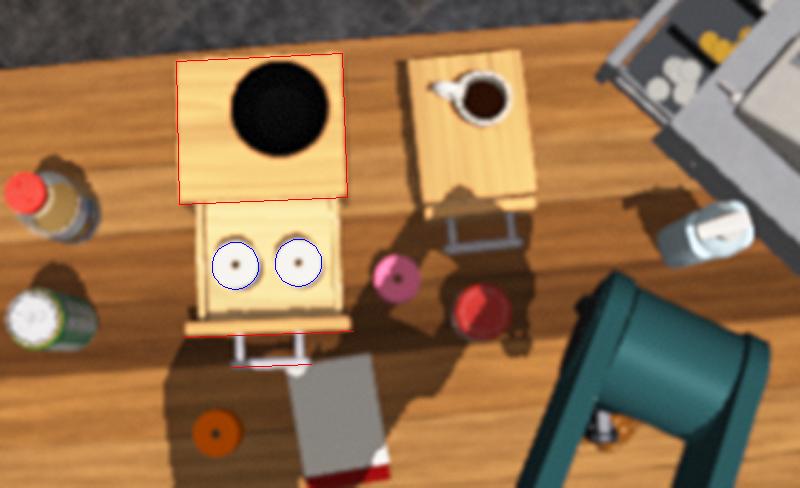

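View pics/s22.png

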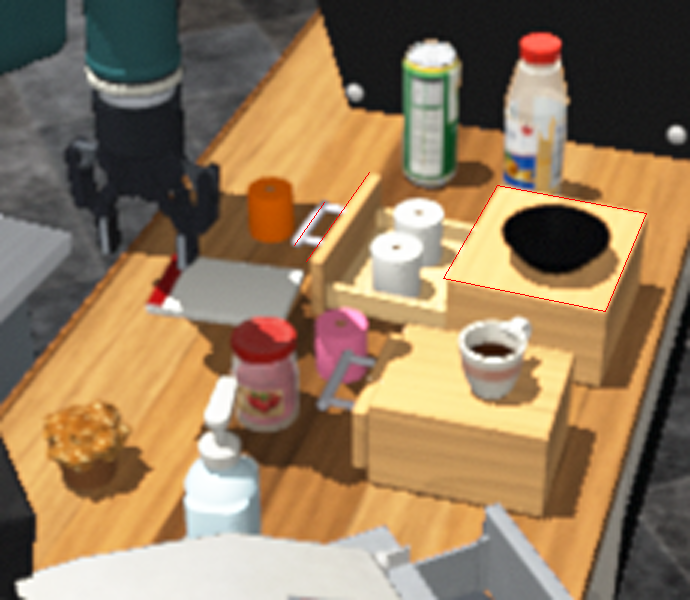

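Run:
```python
from h import *
c=bot.capture('scene');t=bot.capture('top')
for k,dr in enumerate((131,135)):
    draw(t,(704.45,197.6,.045),f'pics/tz{k}.png',(195,225,285,275),8,dr=dr)
a=cv2.imread('pics/tz0.png');b=cv2.imread('pics/tz1.png'); cv2.imwrite('pics/tz.png',np.vstack([cv2.resize(a,(540,300)),cv2.resize(b,(540,300))]))
# column profile of the handle in top (brightness) at start vs now
o=cv2.imread('pics/top0.png')
for nm,im,r in(('start',o,(203,222)),('now',t['img'],(250,268))):
    g=im.astype(int).min(2)  # blueish bar bright in blue
    bl=im[:,:,0].astype(int)
    for cols in((228,236),(240,248)):
        p=bl[r[0]:r[1],cols[0]:cols[1]].mean(1); print(nm,cols,r[0],p.round().astype(int))
```

```text
start (228, 236) 203 [106  76  52  47  48  52  52  46  35  23  26  73 152 208 217 178 107  57
  48]
start (240, 248) 203 [102  84  76  75  74  75  72  65  55  50  64 115 180 220 216 164  88  50
  51]
now (228, 236) 250 [ 34  30  25  21  20  21  22  44 102 171 205 188 127  60  32  30  30  31]
now (240, 248) 250 [ 33  29  25  23  26  33  40  79 151 206 218 196 161 128  98  76  66  63]
```

View pics/tz.png

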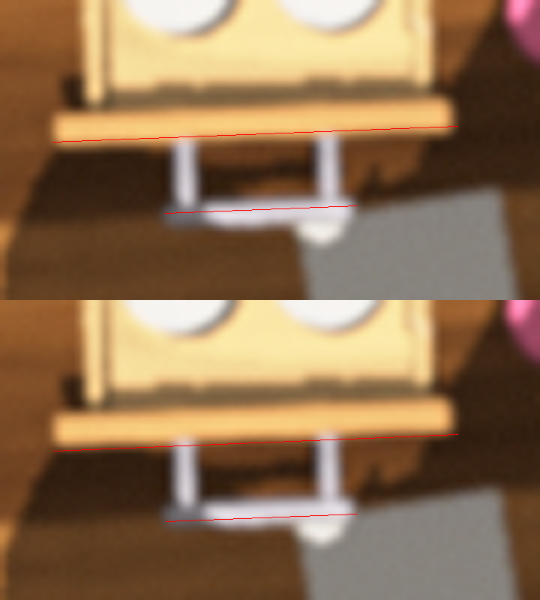

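Run:
```python
from h import *
t=bot.capture('top')
for u in((232,216.6),(232,260.2),(244,216.1),(244,259.9)): print(u,atz(t,u,68).round(1))
```

```text
(232, 216.6) [570.8 204.8  68. ]
(232, 260.2) [446.4 203.3  68. ]
(244, 216.1) [572.3 170.4  68. ]
(244, 259.9) [447.5 169.1  68. ]
```

Run:
```python
from h import *
s=bot.read_state(); print(s['time_s'],s['joint_vel'].round(3)); print(bot.hand_in())
```

```text
31.5 [ 0.007  0.003  0.001 -0.002 -0.004 -0.002]
the job is handed in; nothing more can be done
None
```

I handed the job in at about 31.5 s: the wide drawer is out at its stop, with both white till rolls standing upright on its floor.

**What I did:** I first moved the roll in the drawer's way to free counter. Then I gripped the wide handle and pulled until it stopped moving. Finally I placed that roll and the second one in the drawer.

**Last checks:**
- **Drawer:** pulling the last few millimetres met about 23 N along the pull (slide friction is about 3 N), and the handle stayed at x ≈ 446 mm. After both placings the top picture still put the handle at x ≈ 446.5 mm, so it had not slid back.
- **Rolls:** both pictures show them upright, about 18 mm apart, on the drawer floor and clear of its walls.
- **Everything else:** the narrow drawer, the pink and orange rolls and the other things showed no visible shift. The gripper was well clear and touching nothing.

**What disagreed:**
- The wide drawer was not quite shut at the start: about 7 to 10 mm open in the pictures. The pull was about 125 mm, so the total comes to 132–135 mm against the 135 mm stop. The gap is within my measuring error. I take it as fully out because it met the hard stop.
- The tool drifted up to about 14 mm on some moves. I corrected this before each grasp and release.

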